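Clamp a plate in the pantry carrier with the cam lever

TASK

Take the white plate from the side stand and stand it gently, on edge, in the empty slot between the brass tines of the plate carrier. Then slide the brass fence up until its sprung rubber pad is pressed firmly back against the plate, and, keeping it pressed, swing the red cam lever over centre until it stays fully shut, so that the fence is clamped with the plate upright against the end tines. Leave the dark plate, the glass tumbler and the white jar where they stand, and let go of everything at the end.

Things in the scene. Friction and masses are not known exactly. Their poses are not given: they have to be found in the camera images.
- rack: Fixed plate carrier: dark board 170 x 370 mm (x, y), 16 thick, brass fittings. Origin: centre of its underside; y runs from the lever end to the plate slot. Its frame, mm, is used below. Slot: front tines at y 118, end tines at y 150 (8 thick, x +-38, tops z 98; clear gap y 122 to 146). Two round rods along y (x +-35, z 30, radius 6) cradle the plate. Square brass bar along y at x 0, top z 42.
- slot (a point): Middle of the empty slot, where the standing plate's centre goes: carrier (0, 134, 86). Axes as the carrier's; the plate's axis must lie along y. Pressed against the end tines the plate's centre is at y 141.
- plate_centre (a point): Centre of the white plate: flat, round, ceramic, 120 mm across, 10 thick, about 0.22 kg (varies), gold circle on its faces. Its y axis is the plate's axis, level while it stands on edge. It starts on edge in either slot of the side stand, its axis along the stand's y, top edge 146 mm above the counter, faces free from above.
- stand: Fixed side stand: dark board 120 x 170 mm (x, y) with cradle rods and short brass tines (at x +-44, tops z 79, 15 mm gap) for two plates on edge at y -40 and +40, plate axes along its y. Origin: centre of the underside; z up.
- dark_centre (a point): Centre of the dark blue plate, same size as the white one; it stands in the other slot of the side stand and must stay there.
- fence (a joint): Slide of the fence along the carrier, m, 0 to 0.118, growing towards the slot. Brass block 46 x 50 mm (x, y), z 32 to 94, centred at carrier (0, -85 + slide), pad on a rod ahead of it. Friction about 1 N (plus 8 N per m/s) with the lever open; clamped (holds over 30 N) with it shut. With the plate against the end tines the pad first touches at about 0.101.
- pad (a joint): How far the sprung rubber pad on the fence is pressed back, m: 0 free, 0.008 fully. Pad face 44 mm wide, z 54 to 110, 120 mm ahead of the fence block's centre when free. Spring 1.1 N per mm: it pushes the fence back unless that is held or clamped.
- cam (a joint): Angle of the red lever, rad: 0 open (points to carrier -x and 10 deg back), clockwise from above to 1.75 shut (points along +y). Sprung: 0.6 N m to turn (9 N at lever_push); springs open if let go before about 1.35, snaps shut beyond. Its shoe grips the bar from about 0.45. So pushing the open lever towards +y first slides the fence; the lever turns only when the fence meets about 9 N.
- pivot (a point): Vertical pivot axis of the lever at half the lever's height: carrier (0, -85 + slide, 106). Moves with the fence; axes as the carrier's.
- lever_push (a point): On the lever's centre line, 62 mm from the pivot, at half its height (106 mm above the counter). The lever is a red bar 13 mm wide, 18 high (z 97 to 115); its round end, 17 across, is centred 80 mm from the pivot. The point's y axis points outwards along the lever. The space beside the open lever is free.
- tumbler: Glass tumbler, 76 mm wide, 90 mm tall; bystander. Origin under its centre.
- jar: White lidded jar, 72 mm wide, 100 mm tall; bystander. Origin under its centre.
Mind the look-alikes: they are no part of the job. Leave any turquoise look-alike of the part that bears plate_centre alone.

How it is judged:
On the way, in this order (a step that is already met when the one before it is completed fails the run):
1. the white plate stands in the carrier's slot, let go (x of plate_centre in the frame of rack between -0.012 and 0.012 m and y of plate_centre in the frame of rack between 0.122 and 0.146 m and z of plate_centre in the frame of rack between 0.078 and 0.094 m and contact force between the fingers and plate below 0.2 N and angle between plate_centre's own y axis and vertical between 1.17 and 1.97 rad), for 0.2 s.
2. the fence's pad is pressed back at least 1.5 mm by the plate, the lever not yet shut (x of plate_centre in the frame of rack between -0.012 and 0.012 m and y of plate_centre in the frame of rack between 0.122 and 0.146 m and z of plate_centre in the frame of rack between 0.078 and 0.094 m and value of joint pad above 0.0015 m and value of joint cam below 1.35 rad), for 0.1 s.
3. the lever is shut past its centre (value of joint cam above 1.6 rad), for 0.1 s.
At the end, for the whole second after the job is handed in: The white plate stands at rest in the slot against the end tines (centre at carrier y 137 to 146 mm, x within 12 mm, height within 8 mm), upright within 0.1 rad and square within 0.12 rad; the pad is pressed back over 1.5 mm; the lever is shut (over 1.6 rad); all let go (x of plate_centre in the frame of rack between -0.012 and 0.012 m and y of plate_centre in the frame of rack between 0.137 and 0.146 m and z of plate_centre in the frame of rack between 0.078 and 0.094 m and angle between plate_centre's own y axis and vertical between 1.47 and 1.67 rad and angle between the y axis of plate_centre and the y axis of rack, either way round below 0.12 rad and value of joint cam above 1.6 rad and value of joint pad above 0.0015 m and linear speed of plate below 0.02 m/s and contact force between the fingers and plate below 0.1 N); the robot touches nothing.
It fails at once if the white plate is knocked or squeezed against the carrier with more than 40 N (contact force between rack and plate above 40 N).
It fails at once if the dark plate leaves its place by more than 20 mm (distance of dark_centre from where it was at the start of the episode above 0.02 m).
It fails at once if the tumbler or the jar is moved by more than 25 mm (distance of any of tumbler, jar from where it was at the start of the episode above 0.025 m).
It also fails if it takes over 54 s, if anything falls off the work surface, if the arm or the gripper's body presses on something with over 40 N, if the wrist force passes 120 N, or if a joint passes its speed limit or range.

ROBOT

A 6-joint arm with a two-finger parallel gripper is mounted at the origin on the work surface. World frame = base frame: x ahead of the robot, y to its left, z up, the work surface at z = 0. Lengths are in m, angles in rad, forces in N, time in s.
With the tool pointing down it reaches from about 0.375 to 0.925 m from the base axis. Payload 5.7 kg.
Tool frame: the origin (TCP) lies at the very end of the fingers, on their centre line; the grasp point (between the pads) lies 19 mm behind it (bot.grip_point_offset is the distance from the TCP to the grasp point, in m); x points along the fingers, z is the direction in which the jaws open and shut, and the axes are right-handed (so a half turn about x gives the same grasp; the last joint's range is limited). The gripper opens to 85 mm and grips with 20 to 120 N. Pads are 22 mm wide; open, the fingers measure 114 mm over their backs; the gripper's body (76 mm by 85 mm) begins 54 mm behind the grasp point. The pads swing forward as they close: fully open they stand 13 mm farther back than shut.
Start: joints at [-1.341, 0.359, 1.51, -0, 1.272, -0.115], TCP at [0.203, -0.565, 0.231] pointing down, gripper open.
Joint ranges: [-2.97, 2.97], [-1.01, 2.36], [0.21, 2.38], [-0.96, 4.11], [0.2, 2.71], [-2.98, 2.98]. Speed limits (rad/s): [2.39, 2.39, 3.14, 3.14, 3.14, 3.14].

INTERFACE

Orientations are given as a unit quaternion [w, x, y, z].
In Python, from cell import bot gives the robot as it stands.
- The arm moves only by the tool jog_arm, never from a script. Its argument "moves" is a list of rows, each an object of numbers: "wx", "wy", "wz": the turn, a rotation vector about the tool's x, y, z in units of 6 degrees (1.0 is 6 degrees); "tx", "ty", "tz": the shift along the tool's x, y, z in units of 30 mm (1.0 is 30 mm); "claw": the finger opening in mm, from 0 to 85.4. In form: [{"wx": .., "wy": .., "wz": .., "tx": .., "ty": .., "tz": .., "claw": ..}, ...]. A call has 1 to 5 rows; each row is the pose to reach, as a shift and turn from the pose measured when the call began, along the tool's axes at that moment; what a row does not reach only later rows make up. A row lasts 1/12 s, in which the tool goes at most 41.7 mm and 7.16 degrees, less where a joint would pass 70% of its speed; a pose out of reach is approached as far as the arm can. A call with a gripper value outside its range is refused whole. The fingers move at their own pace and stop on an object; "newtons" is the grip in N (left out, the last holds). Time passes only in rows, so rows that repeat a pose let the fingers close. It gives the time, the measured TCP pose, the force and the opening at its end, in the units of the state.
- bot.get_state(): the state, without advancing time (a new reading comes with each control period).
- bot.capture(name): name is "scene" or "side" or "wrist"; returns a dict with "color" (384x512x3 uint8, red, green, blue), "camera_matrix" (3x3 intrinsics, pixels), "dist_coeffs" ([k1, k2, p1, p2, k3] as OpenCV has them; the pictures are not rectified), "R" (3x3) and "t" (3): a world point X has camera coordinates R X + t. Camera axes: x right, y down, z forward; pixel columns grow to the right and rows downward; lengths in m; the calibration is good to about 2 mm. A picture is of the moment at which its call begins. There is no depth.
- bot.job_done(): hands the job in, once; it reports no verdict.
Trained networks look in the newest picture that a camera, given by its name, has taken for a name from the list of things; names that differ only in an ending like _2 or _b are one class to them, and where a whole thing is asked for, a point or a joint stands for the part that bears it (a point fixed in the world has none). Each returns a list of dicts, best first, with "conf" (0 to 1); they miss things now and then, are a little off and sometimes report something else, mostly with a low value. They report only what shows in the picture. A call takes as long as a camera call. They do not tell look-alikes from the thing itself.
- bot.outline_of(camera, name): "mask" (384x512 bool, what is visible of it) and "box" ([centre column, centre row, width, height] in pixels, round what is visible of it).
The state is a dict: "clock": time; "joint_positions": joint angles; "joint_velocities": joint speeds; "tau": joint torques, N m; "tool_pos": TCP position; "tool_rot": TCP orientation; "contact_force": force on the tool from outside, world axes, zero at the start; "ft_torque": the same for the moment, N m; "opening": opening from 0.0 (shut) to 1.0 (fully open).
Only numpy, scipy, OpenCV 4.12 (cv2) and the standard library are available. Lean on these libraries where they do the work, as an engineer would, in place of code of your own. Each camera call takes 0.05 s, during which the arm holds its last target.

## Working session

There is one attempt and no reset: what is moved stays moved. The work goes in short steps, Python scripts to look and compute and a tool call to move; the robot and the scene stay as the last step left them, time stands still between calls to the robot, and variables do not carry over. Pictures are saved under pics/ and viewed, and the job is handed in when it is done.

Besides the shell and the picture viewer there is one more tool, called after ">>>" as name(argument=value, ...) on one line, values as JSON. jog_arm: Moves the arm, as the interface text tells. Its arguments: {"type":"object","properties":{"moves":{"type":"array","items":{"type":"object","properties":{"wx":{"type":"number"},"wy":{"type":"number"},"wz":{"type":"number"},"tx":{"type":"number"},"ty":{"type":"number"},"tz":{"type":"number"},"claw":{"type":"number"}}}},"newtons":{"type":"number"}},"required":["moves"]}

```bash
ls; mkdir -p pics; python3 - <<'E'
from cell import bot
import cv2,json
print(bot.get_state())
for n in ["scene","side","wrist"]:
    c=bot.capture(n); cv2.imwrite(f"pics/{n}0.png",c["color"][:,:,::-1])
    print(n,c["camera_matrix"].tolist(),c["dist_coeffs"],c["R"].tolist(),c["t"])
E
```

```text
pics
{'clock': 0.0, 'joint_positions': array([-1.34110016e+00,  3.59522094e-01,  1.51143605e+00,  1.79280432e-05,
        1.27246874e+00, -1.15129464e-01]), 'joint_velocities': array([-7.90430582e-04,  1.23434604e-03, -2.25544710e-04, -4.75753857e-04,
       -3.28264461e-07, -6.10005430e-04]), 'tau': array([ 1.25009308e-03, -5.27614546e+01, -2.78627908e+01, -4.07589414e-04,
        1.32083925e-02, -4.50934863e-06]), 'tool_pos': array([ 0.20264832, -0.56403087,  0.23044201]), 'tool_rot': array([ 0.57788544,  0.40724433,  0.5788455 , -0.40637218]), 'contact_force': array([-0.0190878 , -0.52935477, -0.70726563]), 'ft_torque': array([-0.00333663,  0.03842656,  0.04585521]), 'opening': 0.9997173780105674}
scene [[404.5702382380621, 0.0, 261.2409871646945], [0.0, 404.5702382380621, 198.73255708906072], [0.0, 0.0, 1.0]] [-0.13610493  0.          0.          0.          0.        ] [[0.6991133889676131, 0.7150036642880387, -0.0031983465878866733], [0.42292071466716435, -0.41712018669023915, -0.8044556040956611], [-0.5765227996112847, 0.5610530366286038, -0.594004168014155]] [-0.41648878 -0.09405433  1.41636454]
side [[414.9188968480661, 0.0, 250.60796070984716], [0.0, 414.9188968480661, 187.0353682654108], [0.0, 0.0, 1.0]] [-0.09364411  0.          0.          0.          0.        ] [[-0.9443570959342579, -0.3289057445995273, 0.0032690255498365227], [-0.24890243921320812, 0.7080830706093533, -0.6608070375458668], [0.21502848907140248, -0.6248514833829394, -0.7505487143429198]] [0.52042545 0.12581397 1.1420162 ]
wrist [[314.50740092172265, 0.0, 251.86288191832622], [0.0, 314.50740092172265, 194.8820398938114], [0.0, 0.0, 1.0]] [-0.05399975  0.          0.          0.          0.        ] [[0.3388909338219868, -0.9408202188501741, -0.0032016833032152796], [-0.8944534087981797, -0.32324072169938184, 0.3089798299639974], [-0.29172938566860157, -0.1018467065642046, -0.9510632018427834]] [-0.59905117 -0.0415411   0.38106912]
```

View pics/scene0.png

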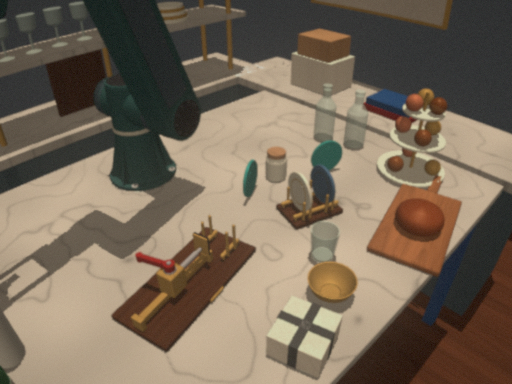

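View pics/side0.png

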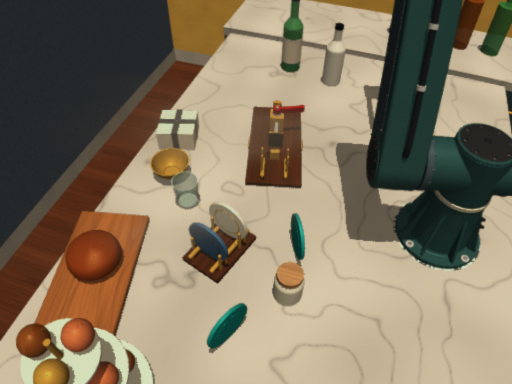

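View pics/wrist0.png

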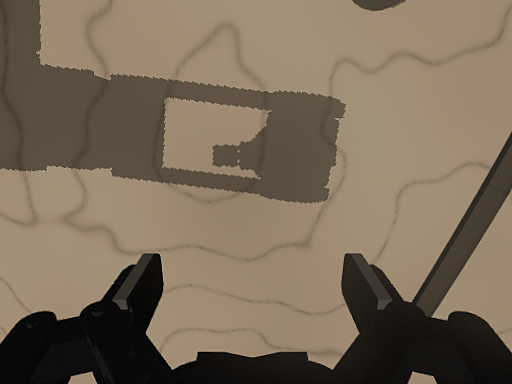

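The scene view shows the white plate at (300,192), with the dark plate at (321,183). The turquoise look-alikes are at (250,178) and (326,154). The carrier is at (188,285) with its red lever at (155,262), the tumbler at (323,242) and the jar at (276,165). In the side view the white plate is at (228,221).

Next I'll get outlines and crops.

```bash
cat > h.py <<'E'
import numpy as np, cv2
from cell import bot
def proj(c,X):
    rv,_=cv2.Rodrigues(np.array(c["R"]))
    return cv2.projectPoints(np.array(X,float).reshape(-1,1,3),rv,np.array(c["t"],float),np.array(c["camera_matrix"]),np.array(c["dist_coeffs"]))[0].reshape(-1,2)
def ray(c,uv):
    n=cv2.undistortPoints(np.array(uv,float).reshape(-1,1,2),np.array(c["camera_matrix"]),np.array(c["dist_coeffs"])).reshape(-1,2)
    R=np.array(c["R"]);t=np.array(c["t"])
    d=np.c_[n,np.ones(len(n))]@R
    return -R.T@t,d
def onz(c,uv,z):
    o,d=ray(c,uv); return o+d*((z-o[2])/d[:,2])[:,None]
def tri(c1,u1,c2,u2):
    o1,d1=ray(c1,u1);o2,d2=ray(c2,u2);d1=d1[0]/np.linalg.norm(d1[0]);d2=d2[0]/np.linalg.norm(d2[0])
    A=np.c_[d1,-d2];s=np.linalg.lstsq(A,o2-o1,rcond=None)[0]
    p,q=o1+s[0]*d1,o2+s[1]*d2
    return (p+q)/2,np.linalg.norm(p-q)
def save(name,c,box=None,k=1):
    im=c["color"][:,:,::-1]
    if box: x0,y0,x1,y1=box; im=im[y0:y1,x0:x1]
    cv2.imwrite(f"pics/{name}.png",cv2.resize(im,None,fx=k,fy=k,interpolation=cv2.INTER_CUBIC))
E
python3 - <<'E'
from h import *
import pickle
C={}
for n in ["scene","side"]:
    C[n]=bot.capture(n)
    for t in ["rack","plate_centre","dark_centre","stand","cam","fence","tumbler","jar"]:
        r=bot.outline_of(n,t); C[n,t]=r
        print(n,t,[(round(q["conf"],2),[round(float(b),1) for b in q["box"]]) for q in r])
pickle.dump(C,open("C0.pkl","wb"))
save("s_rack",C["scene"],(100,200,270,350),4.5)
save("s_stand",C["scene"],(230,120,360,240),5)
save("d_rack",C["side"],(220,80,330,200),5)
save("d_stand",C["side"],(160,180,330,300),4.5)
E
```

```text
scene rack [(0.6, [181.0, 283.4, 143.8, 133.6])]
scene plate_centre [(0.91, [325.9, 153.6, 32.6, 26.1]), (0.77, [250.8, 177.2, 16.1, 34.5])]
scene dark_centre [(0.61, [322.0, 183.3, 29.8, 39.7]), (0.5, [157.4, 261.8, 38.8, 17.9])]
scene stand [(0.75, [309.1, 206.8, 69.5, 47.8])]
scene cam [(0.9, [154.4, 261.4, 40.6, 22.5]), (0.17, [301.1, 192.0, 22.7, 40.2])]
scene fence [(0.81, [172.0, 266.3, 73.2, 67.0])]
scene tumbler [(0.97, [325.7, 242.9, 30.0, 42.0]), (0.26, [173.6, 264.2, 71.3, 63.2])]
scene jar [(0.66, [275.9, 164.3, 22.7, 33.4])]
side rack []
side plate_centre [(0.95, [298.0, 234.4, 16.2, 45.1]), (0.85, [225.9, 325.7, 42.8, 43.4]), (0.58, [229.4, 221.5, 37.8, 35.4])]
side dark_centre [(0.96, [210.1, 239.6, 44.3, 40.5]), (0.17, [273.6, 140.2, 16.5, 18.2])]
side stand [(0.95, [217.8, 250.2, 72.2, 65.8])]
side cam [(0.5, [288.4, 109.8, 29.0, 6.1])]
side fence [(0.89, [287.5, 126.6, 32.3, 43.7]), (0.33, [209.9, 240.5, 44.0, 38.4])]
side tumbler [(0.86, [184.9, 188.7, 26.9, 36.6])]
side jar [(0.87, [287.9, 284.4, 32.4, 43.2])]
```

View pics/s_rack.png

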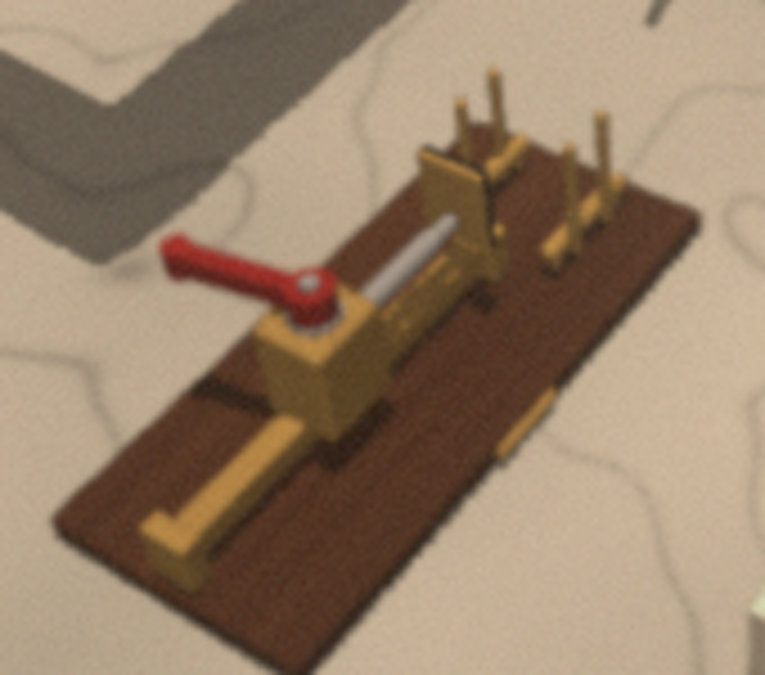

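View pics/s_stand.png

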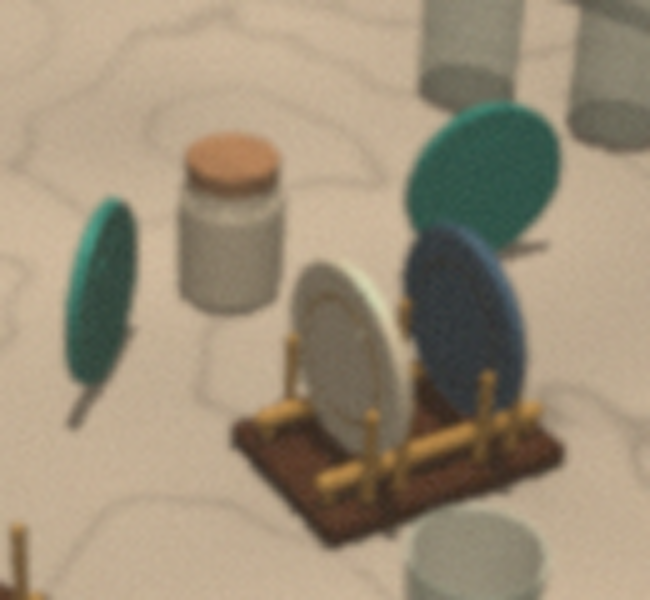

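View pics/d_rack.png

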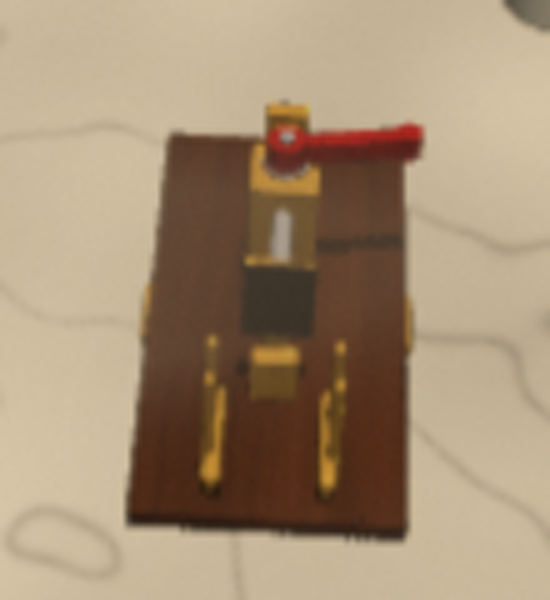

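View pics/d_stand.png

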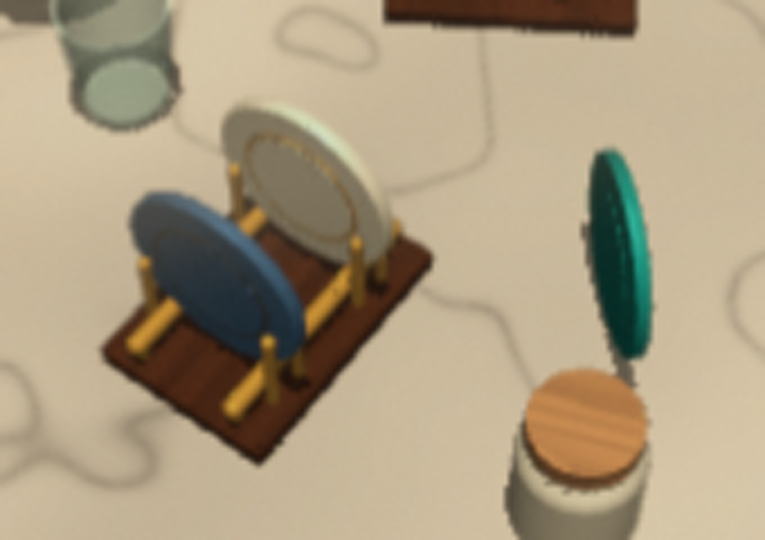

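The white plate with the gold circle sits in the stand: s_stand crop (350,355), d_stand crop (305,185). It is the slot nearer the carrier. The turquoise discs carry no gold circle and stand on the counter. Next I'll fit the poses.

```bash
cat > fit.py <<'E'
from h import *
import pickle
from scipy.optimize import least_squares
C=pickle.load(open("C0.pkl","rb"))
def S(o,k): return lambda x,y:(o[0]+(x+.5)/k-.5,o[1]+(y+.5)/k-.5)
sr,ss,dr,ds=S((100,200),4.5),S((230,120),5),S((220,80),5),S((160,180),4.5)
def fit(obs,x0):
    def f(p):
        c,s=np.cos(p[2]),np.sin(p[2]);r=[]
        for cam,X,uv in obs:
            w=[p[0]+c*X[0]-s*X[1],p[1]+s*X[0]+c*X[1],X[2]]
            r+=list((proj(C[cam],[w])[0]-uv))
        return np.array(r)
    best=min((least_squares(f,[x0[0],x0[1],a],loss="soft_l1") for a in np.arange(-3,3.1,1)),key=lambda r:r.cost)
    print(best.x.round(4),"yaw deg",np.degrees(best.x[2]).round(2)); print(f(best.x).reshape(-1,2).round(1).tolist()); return best.x
R=[("scene",(-.085,-.185,.016),sr(55,520)),("scene",(.085,-.185,.016),sr(302,668)),("scene",(.085,.185,.016),sr(700,217)),("scene",(-.085,.185,.016),sr(478,122)),
("scene",(-.038,.118,.098),sr(461,99)),("scene",(-.038,.150,.098),sr(493,71)),("scene",(.038,.118,.098),sr(570,147)),("scene",(.038,.150,.098),sr(602,115)),
("side",(-.085,.185,.016),dr(406,531)),("side",(.085,.185,.016),dr(128,517)),("side",(.085,-.185,.016),dr(168,135)),
("side",(.038,.118,.098),dr(211,338)),("side",(-.038,.118,.098),dr(341,343))]
rk=fit(R,(.4,-.2))
T=[("scene",(0,0,0),None)]
# stand: board corners at z=0.016 assumed; initial guess by onz
for n,pts in (("scene",[ss(233,435),ss(335,540),ss(565,452)]),("side",[ds(103,350),ds(262,455),ds(433,258)])):
    for z in (.012,.016): print(n,z,onz(C[n],pts,z).round(4).tolist())
for n,u in (("scene",C["scene","tumbler"][0]["box"]),("side",C["side","tumbler"][0]["box"]),("scene",C["scene","jar"][0]["box"]),("side",C["side","jar"][0]["box"])):
    print(n,onz(C[n],[u[:2]],.047).round(3))
E
python3 fit.py
```

```text
[ 0.5326 -0.189   0.2663] yaw deg 15.26
[[-1.2, -0.4], [0.0, 1.0], [1.5, -1.8], [-0.0, -1.2], [0.1, 0.0], [0.3, -0.4], [0.2, -0.9], [0.1, -0.8], [0.6, -1.5], [-0.5, -1.7], [-0.5, -1.3], [0.3, -0.4], [0.0, -0.1]]
scene 0.012 [[0.4783, 0.1787, 0.012], [0.5876, 0.1493, 0.012], [0.6315, 0.3098, 0.012]]
scene 0.016 [[0.4818, 0.1749, 0.016], [0.5906, 0.1457, 0.016], [0.6343, 0.3053, 0.016]]
side 0.012 [[0.6296, 0.3131, 0.012], [0.5174, 0.3452, 0.012], [0.4705, 0.1888, 0.012]]
side 0.016 [[0.628, 0.3151, 0.016], [0.5164, 0.3471, 0.016], [0.4696, 0.1914, 0.016]]
scene [[0.708 0.126 0.047]]
side [[0.708 0.122 0.047]]
scene [[0.346 0.314 0.047]]
side [[0.347 0.316 0.047]]
```

```bash
cat > fitp.py <<'E'
from fit import *
T=[("scene",(-.06,-.085,.016),ss(233,433)),("scene",(.06,-.085,.016),ss(335,540)),("scene",(.06,.085,.016),ss(565,452)),
("side",(.06,.085,.016),ds(103,350)),("side",(-.06,.085,.016),ds(262,455)),("side",(-.06,-.085,.016),ds(433,258)),
("scene",(-.044,-.05,.079),ss(292,336)),("scene",(.044,-.05,.079),ss(371,411)),("scene",(.044,.03,.079),ss(487,372))]
print("stand");st=fit(T[:6],(.55,.25))
th=np.linspace(0,2*np.pi,120)
def disc(p,z=.086):
    a=p[2];ax=np.array([-np.sin(a),np.cos(a),0]);ex=np.array([np.cos(a),np.sin(a),0])
    c=np.array([p[0],p[1],z]);cir=.06*(np.cos(th)[:,None]*ex+np.sin(th)[:,None]*[0,0,1])
    return np.r_[c+cir+ax*.005,c+cir-ax*.005]
def box(uv): return np.r_[uv.min(0),uv.max(0)]
ob={"scene":np.r_[ss(291,259),ss(413,466)],"side":np.r_[ds(221,99),ds(395,269)]}
g=lambda p:np.concatenate([box(proj(C[n],disc(p)))-ob[n] for n in ob])
r=least_squares(g,[st[0],st[1]-.04,st[2]]);print("plate",r.x,np.degrees(r.x[2]),r.fun.round(1))
def local(b,p):
    d=np.array(p[:2])-b[:2];c,s=np.cos(b[2]),np.sin(b[2]);return [c*d[0]+s*d[1],-s*d[0]+c*d[1]]
print("plate in stand",local(st,r.x))
c,s=np.cos(rk[2]),np.sin(rk[2])
sl=[rk[0]-s*.134,rk[1]+c*.134]; print("slot",sl)
for n in ("scene","side"):
    im=C[n]["color"][:,:,::-1].copy()
    im=cv2.resize(im,None,fx=4,fy=4,interpolation=cv2.INTER_CUBIC)
    for u in proj(C[n],disc(r.x)): cv2.circle(im,tuple(((u+.5)*4-.5).round().astype(int)),1,(0,0,255),-1)
    for u in proj(C[n],disc([sl[0],sl[1],rk[2]])): cv2.circle(im,tuple(((u+.5)*4-.5).round().astype(int)),1,(255,0,0),-1)
    y0,x0=(500,720) if n=="scene" else (480,680)
    cv2.imwrite(f"pics/fit_{n}.png",im[y0:y0+600,x0:x0+760])
E
python3 fitp.py | tail -12
```

```text
side 0.012 [[0.6296, 0.3131, 0.012], [0.5174, 0.3452, 0.012], [0.4705, 0.1888, 0.012]]
side 0.016 [[0.628, 0.3151, 0.016], [0.5164, 0.3471, 0.016], [0.4696, 0.1914, 0.016]]
scene [[0.708 0.126 0.047]]
side [[0.708 0.122 0.047]]
scene [[0.346 0.314 0.047]]
side [[0.347 0.316 0.047]]
stand
[ 0.5516  0.2486 -0.2687] yaw deg -15.4
[[-0.8, -2.2], [0.2, -1.4], [1.2, -1.7], [-1.3, -0.6], [0.1, -0.2], [0.5, -2.7]]
plate [ 0.54012032  0.21135115 -0.31024934] -17.775977868302252 [ 0.3 -1.1  0.3 -1.6 -0.2 -1.4  0.1 -0.5]
plate in stand [np.float64(-0.001216212747955794), np.float64(-0.0389751022615766)]
slot [np.float64(0.4973255853236055), np.float64(-0.0596827384258945)]
```

View pics/fit_scene.png

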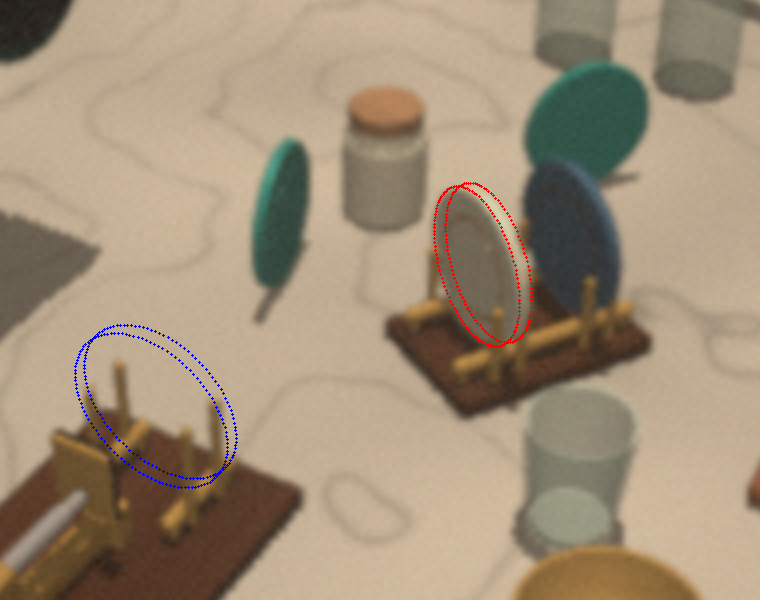

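View pics/fit_side.png

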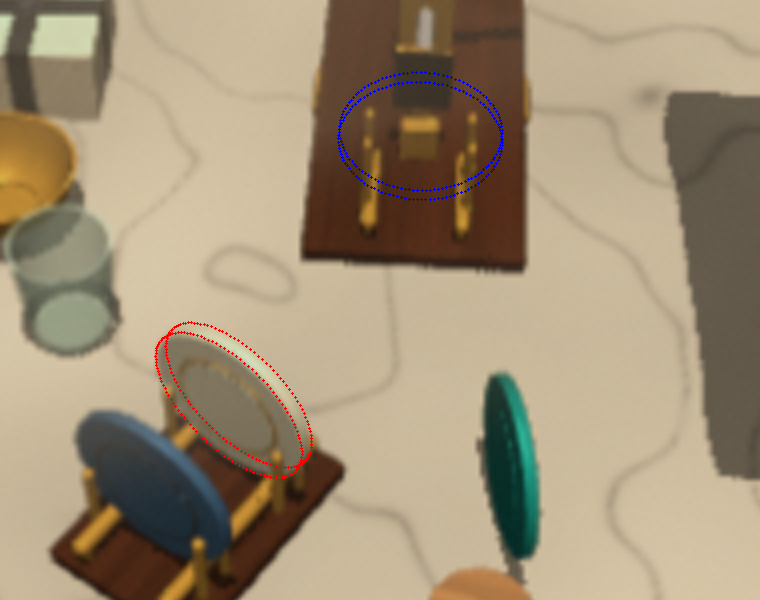

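The overlay agrees with both pictures to about 1–2 px. White plate: (0.540, 0.2115), axis at about 74°. Slot: (0.497, -0.060), axis at 105.3°. First I'll write a helper that turns a target into move numbers.

```bash
cat > go.py <<'E'
import sys,numpy as np
from cell import bot
from scipy.spatial.transform import Rotation as Ro
# usage: go.py x y z axisdeg  (tool x down, tool z horizontal along axisdeg or opposite, nearer one)
def rot(a,flip):
    z=np.array([np.cos(a),np.sin(a),0])*flip;x=np.array([0,0,-1.]);y=np.cross(z,x)
    return Ro.from_matrix(np.c_[x,y,z])
s=bot.get_state();q=s["tool_rot"];R=Ro.from_quat([q[1],q[2],q[3],q[0]])
x,y,z,a=map(float,sys.argv[1:5])
c=[(R.inv()*rot(np.radians(a),f)).as_rotvec() for f in (1,-1)]
if len(sys.argv)>5: w=c[int(sys.argv[5])]
else: w=min(c,key=np.linalg.norm)
t=R.inv().apply(np.array([x,y,z])-s["tool_pos"])/.03
zz=R.as_matrix()[:,2]
print("pos",s["tool_pos"].round(4),"tool z dir deg",np.degrees(np.arctan2(zz[1],zz[0])).round(1),"tilt",R.as_matrix()[2,:].round(3),"J",s["joint_positions"].round(2),"F",s["contact_force"].round(2),"op",round(s["opening"],3),"t",s["clock"])
print("t",t.round(2).tolist(),"w",(np.degrees(w)/6).round(2).tolist(),"alt",[(np.degrees(k)/6).round(1).tolist() for k in c])
E
python3 go.py 0.540 0.2115 0.25 74
```

```text
pos [ 0.2028 -0.5646  0.2313] tool z dir deg -70.2 tilt [-1.  0. -0.] J [-1.34  0.36  1.51  0.    1.27 -0.12] F [-0.95  0.09  0.37] op 1.001 t 1.05
t [-0.62, 19.32, -20.55] w [5.96, -0.0, 0.0] alt [[-24.0, -0.0, -0.0], [6.0, -0.0, 0.0]]
```

>>> jog_arm(moves=[{"tx": -0.6, "ty": 1, "tz": -1, "wx": -1.1, "claw": 85}, {"tx": -0.6, "ty": 2, "tz": -2, "wx": -2.2, "claw": 85}, {"tx": -0.6, "ty": 3.2, "tz": -3.2, "wx": -3.4, "claw": 85}, {"tx": -0.6, "ty": 4.2, "tz": -4.2, "wx": -4.6, "claw": 85}, {"tx": -0.6, "ty": 5, "tz": -5.1, "wx": -5.8, "claw": 85}])

```text
validation failed for argument at $.mo...
```

```bash
python3 go.py 0.540 0.2115 0.25 74 0
```

```text
pos [ 0.2028 -0.5646  0.2313] tool z dir deg -70.2 tilt [-1.  0. -0.] J [-1.34  0.36  1.51  0.    1.27 -0.12] F [-0.95  0.09  0.37] op 1.001 t 1.05
t [-0.62, 19.32, -20.55] w [-24.04, -0.0, -0.0] alt [[-24.0, -0.0, -0.0], [6.0, -0.0, 0.0]]
```

>>> jog_arm(moves=[{"wx": -1.1, "wy": 0, "wz": 0, "tx": -0.6, "ty": 1, "tz": -1, "claw": 85}])

```text
clock: 1.13
tool_pos: [0.217, -0.5337, 0.2449]
tool_rot: [0.6, 0.373, 0.601, -0.374]
contact_force: [1.0, 0.1, 1.5]
opening: 0.993
```

>>> jog_arm(moves=[{"wx": -1.1, "wy": 0, "wz": 0, "tx": 0, "ty": 1, "tz": -1, "claw": 85}, {"wx": -2.2, "wy": 0, "wz": 0, "tx": 0, "ty": 2, "tz": -2, "claw": 85}, {"wx": -3.4, "wy": 0, "wz": 0, "tx": 0, "ty": 3, "tz": -3, "claw": 85}, {"wx": -4.6, "wy": 0, "wz": 0, "tx": 0, "ty": 4, "tz": -4, "claw": 85}, {"wx": -5.7, "wy": 0, "wz": 0, "tx": 0, "ty": 5, "tz": -5, "claw": 85}])

```text
clock: 1.55
tool_pos: [0.2847, -0.334, 0.2448]
tool_rot: [0.683, 0.179, 0.685, -0.179]
contact_force: [0.8, -0.4, 1.1]
opening: 0.994
```

```bash
python3 go.py 0.540 0.2115 0.25 74 0
```

```text
pos [ 0.2847 -0.334   0.2448] tool z dir deg -29.3 tilt [-1.    -0.001 -0.001] J [-1.02  0.11  1.82 -0.    1.22 -0.51] F [ 0.8  -0.44  1.09] op 0.994 t 1.55
t [-0.2, 20.02, -1.49] w [-17.22, -0.02, -0.0] alt [[-17.2, -0.0, -0.0], [12.8, -0.0, 0.0]]
```

>>> jog_arm(moves=[{"wx": -1.1, "wy": 0, "wz": 0, "tx": 0, "ty": 1.3, "tz": -0.1, "claw": 85}, {"wx": -2.2, "wy": 0, "wz": 0, "tx": 0, "ty": 2.6, "tz": -0.2, "claw": 85}, {"wx": -3.4, "wy": 0, "wz": 0, "tx": 0, "ty": 3.9, "tz": -0.3, "claw": 85}, {"wx": -4.5, "wy": 0, "wz": 0, "tx": 0, "ty": 5, "tz": -0.4, "claw": 85}, {"wx": -5, "wy": 0, "wz": 0, "tx": 0, "ty": 5.5, "tz": -0.5, "claw": 85}])

```text
clock: 1.97
tool_pos: [0.3532, -0.1794, 0.2448]
tool_rot: [0.707, -0.007, 0.707, 0.007]
contact_force: [-0.6, -0.5, -1.0]
opening: 0.998
```

```bash
python3 go.py 0.540 0.2115 0.25 74 0
```

```text
pos [ 0.3532 -0.1794  0.2448] tool z dir deg 1.1 tilt [-1.     0.001 -0.001] J [-0.64  0.04  1.89  0.    1.21 -0.66] F [-0.57 -0.47 -1.  ] op 0.998 t 1.9667
t [-0.17, 12.91, 6.48] w [-12.15, -0.0, -0.01] alt [[-12.1, -0.0, -0.0], [17.9, -0.0, 0.0]]
```

>>> jog_arm(moves=[{"wx": -1.1, "wy": 0, "wz": 0, "tx": 0, "ty": 1.2, "tz": 0.6, "claw": 85}, {"wx": -2.2, "wy": 0, "wz": 0, "tx": 0, "ty": 2.4, "tz": 1.2, "claw": 85}, {"wx": -3.4, "wy": 0, "wz": 0, "tx": 0, "ty": 3.6, "tz": 1.8, "claw": 85}, {"wx": -4.5, "wy": 0, "wz": 0, "tx": 0, "ty": 4.8, "tz": 2.4, "claw": 85}, {"wx": -5.7, "wy": 0, "wz": 0, "tx": 0, "ty": 6, "tz": 3, "claw": 85}])

```text
clock: 2.38
tool_pos: [0.4403, 0.0043, 0.2453]
tool_rot: [0.673, -0.216, 0.673, 0.216]
contact_force: [0.3, -1.0, -0.1]
opening: 0.994
```

```bash
python3 go.py 0.540 0.2115 0.25 74 0
```

```text
pos [0.4403 0.0043 0.2453] tool z dir deg 35.6 tilt [-1.  0.  0.] J [-0.15  0.11  1.82  0.    1.22 -0.77] F [ 0.31 -0.97 -0.1 ] op 0.994 t 2.3833
t [-0.15, 3.68, 6.72] w [-6.4, 0.0, -0.0] alt [[-6.4, 0.0, -0.0], [23.6, -0.0, -0.0]]
```

>>> jog_arm(moves=[{"wx": -1.1, "wy": 0, "wz": 0, "tx": 0, "ty": 0.6, "tz": 1.2, "claw": 85}, {"wx": -2.2, "wy": 0, "wz": 0, "tx": 0, "ty": 1.2, "tz": 2.4, "claw": 85}, {"wx": -3.4, "wy": 0, "wz": 0, "tx": 0, "ty": 1.9, "tz": 3.6, "claw": 85}, {"wx": -4.6, "wy": 0, "wz": 0, "tx": 0, "ty": 2.5, "tz": 4.8, "claw": 85}, {"wx": -5.5, "wy": 0, "wz": 0, "tx": 0, "ty": 3.2, "tz": 6, "claw": 85}])

```text
clock: 2.8
tool_pos: [0.5315, 0.1892, 0.2455]
tool_rot: [0.583, -0.401, 0.583, 0.4]
contact_force: [0.8, -0.2, 0.5]
opening: 0.993
```

```bash
python3 go.py 0.540 0.2115 0.25 74 0
```

```text
pos [0.5315 0.1892 0.2455] tool z dir deg 69.0 tilt [-1.    -0.001  0.001] J [ 0.22  0.29  1.57  0.    1.28 -0.98] F [ 0.76 -0.2   0.46] op 0.993 t 2.8
t [-0.15, 0.0, 0.8] w [-0.83, 0.0, 0.01] alt [[-0.8, 0.0, 0.0], [29.2, 0.0, -0.0]]
```

>>> jog_arm(moves=[{"wx": -0.8, "wy": 0, "wz": 0, "tx": 0.5, "ty": 0, "tz": 0.8, "claw": 85}, {"wx": -0.8, "wy": 0, "wz": 0, "tx": 1.2, "ty": 0, "tz": 0.8, "claw": 85}, {"wx": -0.8, "wy": 0, "wz": 0, "tx": 1.9, "ty": 0, "tz": 0.8, "claw": 85}, {"wx": -0.8, "wy": 0, "wz": 0, "tx": 1.9, "ty": 0, "tz": 0.8, "claw": 85}, {"wx": -0.8, "wy": 0, "wz": 0, "tx": 1.9, "ty": 0, "tz": 0.8, "claw": 85}])

```text
clock: 3.22
tool_pos: [0.539, 0.2114, 0.1876]
tool_rot: [0.565, -0.424, 0.566, 0.425]
contact_force: [0.6, -0.4, 0.1]
opening: 0.997
```

```bash
python3 go.py 0.540 0.2115 0.111 74 0; python3 - <<'E'
from h import *
c=bot.capture("wrist"); 
im=c["color"][:,:,::-1].copy()
th=np.linspace(0,2*np.pi,120)
a=np.radians(-16);ax=np.array([-np.sin(a),np.cos(a),0]);ex=np.array([np.cos(a),np.sin(a),0])
cc=np.array([.540,.2115,.086]);cir=.06*(np.cos(th)[:,None]*ex+np.sin(th)[:,None]*[0,0,1])
for u in proj(c,np.r_[cc+cir+ax*.005,cc+cir-ax*.005]): cv2.circle(im,tuple(u.round().astype(int)),1,(0,0,255),-1)
cv2.imwrite("pics/w1.png",im)
E
```

```text
pos [0.539  0.2114 0.1876] tool z dir deg 73.8 tilt [-1.     0.002 -0.001] J [ 0.25  0.37  1.61  0.    1.16 -1.03] F [ 0.56 -0.41  0.12] op 0.997 t 3.2167
t [2.55, -0.03, 0.01] w [-0.03, -0.01, -0.02] alt [[-0.0, -0.0, -0.0], [30.0, -0.0, 0.0]]
```

View pics/w1.png

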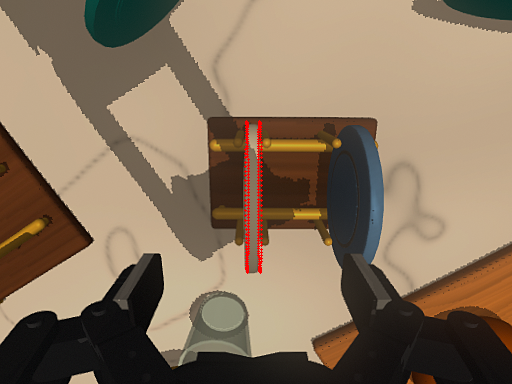

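The wrist view shows the white plate edge-on at columns 247–262, rows 122–270. It lies exactly under the predicted outline and centred between the fingers, with the dark plate to the right at column 357. I'll narrow the claw and descend.

>>> jog_arm(moves=[{"wx": 0, "wy": 0, "wz": 0, "tx": 0, "ty": 0, "tz": 0, "claw": 45}, {"wx": 0, "wy": 0, "wz": 0, "tx": 0.6, "ty": 0, "tz": 0, "claw": 45}, {"wx": 0, "wy": 0, "wz": 0, "tx": 1.3, "ty": 0, "tz": 0, "claw": 45}, {"wx": 0, "wy": 0, "wz": 0, "tx": 2.0, "ty": 0, "tz": 0, "claw": 45}, {"wx": 0, "wy": 0, "wz": 0, "tx": 2.55, "ty": 0, "tz": 0, "claw": 45}])

```text
clock: 3.68
tool_pos: [0.5411, 0.2112, 0.113]
tool_rot: [0.567, -0.425, 0.565, 0.424]
contact_force: [-0.3, 0.2, 0.4]
opening: 0.531
```

>>> jog_arm(moves=[{"wx": 0, "wy": 0, "wz": 0, "tx": 0, "ty": 0, "tz": 0, "claw": 25}, {"wx": 0, "wy": 0, "wz": 0, "tx": 0, "ty": 0, "tz": 0, "claw": 15}, {"wx": 0, "wy": 0, "wz": 0, "tx": 0, "ty": 0, "tz": 0, "claw": 5}, {"wx": 0, "wy": 0, "wz": 0, "tx": 0, "ty": 0, "tz": 0, "claw": 5}, {"wx": 0, "wy": 0, "wz": 0, "tx": 0, "ty": 0, "tz": 0, "claw": 5}], newtons=35)

```text
clock: 4.1
tool_pos: [0.5425, 0.2114, 0.1148]
tool_rot: [0.568, -0.425, 0.564, 0.423]
contact_force: [-0.6, -0.5, 5.2]
opening: 0.114
```

```bash
python3 go.py 0.540 0.2115 0.111 74 0; python3 - <<'E'
from h import *
c=bot.capture("wrist");cv2.imwrite("pics/w2.png",c["color"][:,:,::-1])
E
```

```text
pos [0.5425 0.2114 0.1148] tool z dir deg 73.7 tilt [-1.    -0.005  0.003] J [ 0.25  0.46  1.68 -0.    1.   -1.03] F [-0.55 -0.54  5.19] op 0.114 t 4.1
t [0.13, 0.08, -0.02] w [-0.05, 0.03, 0.05] alt [[-0.0, 0.0, 0.1], [30.0, 0.1, -0.0]]
```

View pics/w2.png

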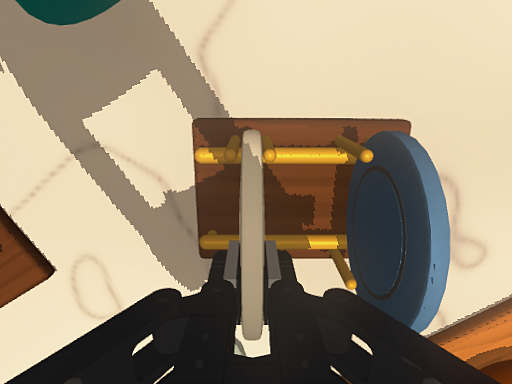

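The plate is held between the pads; the opening reads 9.7 mm. Now I'll lift.

>>> jog_arm(moves=[{"wx": 0, "wy": 0, "wz": 0, "tx": -0.3, "ty": 0, "tz": 0, "claw": 5}, {"wx": 0, "wy": 0, "wz": 0, "tx": -1, "ty": 0, "tz": 0, "claw": 5}, {"wx": 0, "wy": 0, "wz": 0, "tx": -2, "ty": 0, "tz": 0, "claw": 5}, {"wx": 0, "wy": 0, "wz": 0, "tx": -3, "ty": 0, "tz": 0, "claw": 5}, {"wx": 0, "wy": 0, "wz": 0, "tx": -4, "ty": 0, "tz": 0, "claw": 5}])

```text
clock: 4.57
tool_pos: [0.541, 0.2112, 0.2363]
tool_rot: [0.567, -0.425, 0.564, 0.424]
contact_force: [1.3, -0.3, -2.3]
opening: 0.112
```

```bash
python3 go.py 0.4973 -0.0597 0.235 105.3
```

```text
pos [0.541  0.2112 0.2363] tool z dir deg 73.7 tilt [-1.    -0.004  0.003] J [ 0.25  0.32  1.55  0.    1.26 -1.03] F [ 1.32 -0.29 -2.33] op 0.112 t 4.5667
t [0.02, -1.13, -9.08] w [-5.26, 0.01, 0.05] alt [[-5.3, 0.0, 0.0], [24.7, 0.1, -0.0]]
```

>>> jog_arm(moves=[{"wx": -0.4, "wy": 0, "wz": 0, "tx": 0, "ty": -0.1, "tz": -0.6, "claw": 5}, {"wx": -1, "wy": 0, "wz": 0, "tx": 0, "ty": -0.2, "tz": -1.7, "claw": 5}, {"wx": -1.7, "wy": 0, "wz": 0, "tx": 0, "ty": -0.4, "tz": -2.8, "claw": 5}, {"wx": -2.4, "wy": 0, "wz": 0, "tx": 0, "ty": -0.5, "tz": -3.9, "claw": 5}, {"wx": -3, "wy": 0, "wz": 0, "tx": 0, "ty": -0.6, "tz": -5, "claw": 5}])

```text
clock: 4.98
tool_pos: [0.5155, 0.0611, 0.2366]
tool_rot: [-0.493, 0.51, -0.49, -0.508]
contact_force: [-0.1, -0.9, -2.8]
opening: 0.109
```

```bash
python3 go.py 0.4973 -0.0597 0.235 105.3
```

```text
pos [0.5155 0.0611 0.2366] tool z dir deg 92.0 tilt [-1.    -0.005  0.001] J [-0.02  0.23  1.68  0.    1.22 -1.62] F [-0.14 -0.87 -2.79] op 0.109 t 4.9833
t [0.05, 0.75, -4.0] w [-2.22, 0.01, 0.05] alt [[-2.2, 0.0, 0.1], [27.8, 0.1, -0.0]]
```

>>> jog_arm(moves=[{"wx": -0.6, "wy": 0, "wz": 0, "tx": 0, "ty": 0.2, "tz": -1.1, "claw": 5}, {"wx": -1.2, "wy": 0, "wz": 0, "tx": 0, "ty": 0.4, "tz": -2.2, "claw": 5}, {"wx": -1.8, "wy": 0, "wz": 0, "tx": 0, "ty": 0.6, "tz": -3.3, "claw": 5}, {"wx": -2.2, "wy": 0, "wz": 0, "tx": 0, "ty": 0.75, "tz": -4, "claw": 5}, {"wx": -2.2, "wy": 0, "wz": 0, "tx": 0, "ty": 0.75, "tz": -4, "claw": 5}])

```text
clock: 5.4
tool_pos: [0.4964, -0.0633, 0.2369]
tool_rot: [-0.431, 0.563, -0.429, -0.56]
contact_force: [-0.2, -0.7, -2.7]
opening: 0.108
```

```bash
python3 go.py 0.4973 -0.0597 0.165 105.3; python3 - <<'E'
from h import *
import pickle
W={n:bot.capture(n) for n in ("wrist","scene","side")}
s=bot.get_state();W["s"]={k:np.array(v) for k,v in s.items()}
pickle.dump(W,open("C1.pkl","wb"))
save("w3",W["wrist"]);save("s3",W["scene"],(120,150,280,290),4.5);save("d3",W["side"],(200,60,350,190),4.5)
for n in ("scene","side"): print([(q["conf"],q["box"]) for q in bot.outline_of(n,"plate_centre")])
E
```

```text
pos [ 0.4964 -0.0633  0.2369] tool z dir deg 105.1 tilt [-1.    -0.005 -0.002] J [-0.27  0.21  1.72  0.    1.21 -2.1 ] F [-0.22 -0.73 -2.74] op 0.108 t 5.4
t [2.4, -0.05, 0.11] w [-0.03, -0.02, 0.05] alt [[-0.0, -0.0, 0.0], [30.0, 0.1, 0.0]]
[(0.71, [251.6, 178.3, 18.2, 37.2]), (0.66, [327.8, 156.2, 32.3, 31.4]), (0.65, [212.3, 189.4, 40.5, 39.1]), (0.24, [326.9, 243.3, 29.9, 44.3])]
[(0.98, [228.2, 325.2, 38.7, 44.2]), (0.78, [298.2, 236.6, 15.9, 46.5]), (0.68, [277.2, 122.5, 47.0, 35.3])]
```

View pics/w3.png

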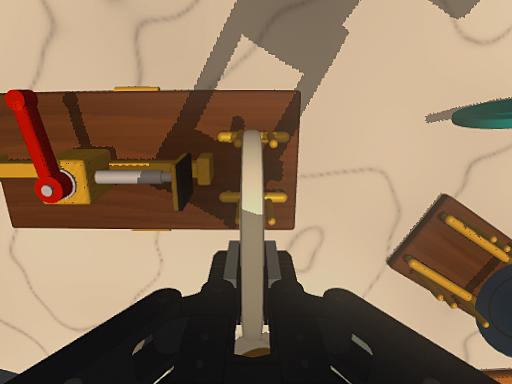

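View pics/s3.png

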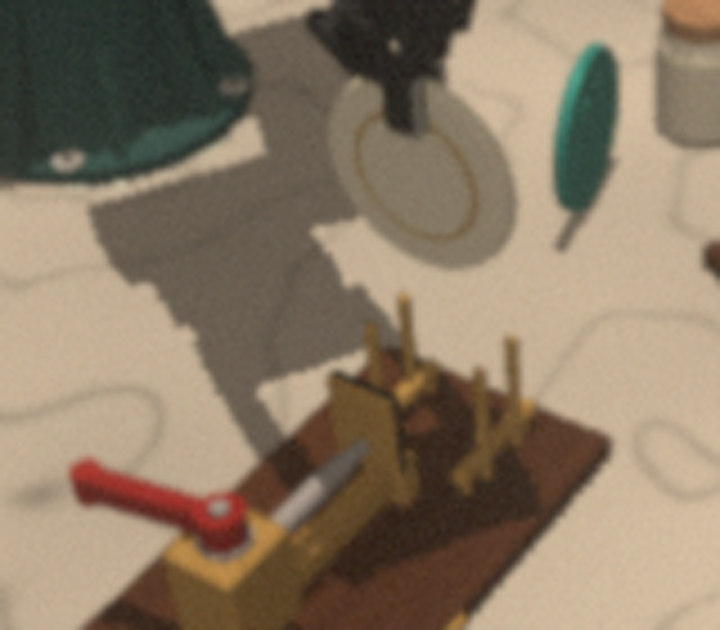

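View pics/d3.png

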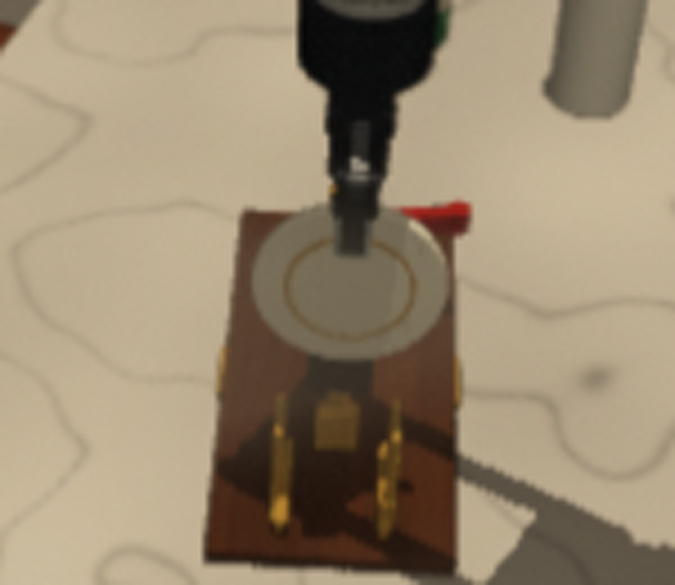

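```bash
cat > pf.py <<'E'
from h import *
import pickle
from scipy.optimize import least_squares
th=np.linspace(0,2*np.pi,200)
def disc(p,a):
    ax=np.array([-np.sin(a),np.cos(a),0]);ex=np.array([np.cos(a),np.sin(a),0])
    c=np.array(p[:3]);cir=.06*(np.cos(th)[:,None]*ex+np.sin(th)[:,None]*[0,0,1])
    return np.r_[c+cir+ax*.005,c+cir-ax*.005]
RK=np.array([.5326,-.189,.2663])
def loc(p):
    d=np.array(p[:2])-RK[:2];c,s=np.cos(RK[2]),np.sin(RK[2]);return np.array([c*d[0]+s*d[1],-s*d[0]+c*d[1]])
E
python3 - <<'E'
from pf import *
W=pickle.load(open("C1.pkl","rb"))
S=lambda o,k,x:o+(x+.5)/k-.5
def f(p):
    u=proj(W["scene"],disc(p,.2645));v=proj(W["side"],disc(p,.2645))
    return [u[:,0].min()-S(120,4.5,328),u[:,0].max()-S(120,4.5,517),u[:,1].max()-S(150,4.5,270),
            v[:,0].min()-S(200,4.5,251),v[:,0].max()-S(200,4.5,450),v[:,1].max()-S(60,4.5,362),v[:,1].min()-S(60,4.5,203)]
r=least_squares(f,[.497,-.06,.21]);print(r.x.round(4),r.fun.round(1))
print("rel tcp",(r.x-W["s"]["tool_pos"]).round(4),"plate local",loc(r.x).round(4),"tcp local",loc(W["s"]["tool_pos"]).round(4))
im=W["wrist"]["color"][:,:,::-1].copy()
E
```

```text
[ 0.4933 -0.0602  0.2059] [ 0.1  0.9  0.5  0.6  0.5  0.3 -0.8]
rel tcp [-0.0037 -0.0009 -0.0308] plate local [-0.004   0.1346] tcp local [-0.0002  0.1345]
```

```bash
python3 - <<'E'
import numpy as np
c,s=np.cos(.2663),np.sin(.2663)
for l in [(.003,.134)]: print(.5326+c*l[0]-s*l[1],-.189+s*l[0]+c*l[1])
E
python3 go.py 0.5002 -0.0589 0.135 105.3
```

```text
0.5002303222679227 -0.058933847740768985
pos [ 0.4972 -0.0586  0.2365] tool z dir deg 105.2 tilt [-1.    -0.006  0.001] J [-0.26  0.21  1.72  0.    1.21 -2.1 ] F [-0.9  -0.01 -2.61] op 0.108 t 5.65
t [3.38, -0.07, -0.04] w [-0.01, 0.0, 0.05] alt [[-0.0, 0.0, 0.1], [30.0, 0.1, -0.0]]
```

>>> jog_arm(moves=[{"wx": 0, "wy": 0, "wz": 0.05, "tx": 0.5, "ty": -0.07, "tz": -0.04, "claw": 5}, {"wx": 0, "wy": 0, "wz": 0.05, "tx": 1.2, "ty": -0.07, "tz": -0.04, "claw": 5}, {"wx": 0, "wy": 0, "wz": 0.05, "tx": 1.9, "ty": -0.07, "tz": -0.04, "claw": 5}, {"wx": 0, "wy": 0, "wz": 0.05, "tx": 2.3, "ty": -0.07, "tz": -0.04, "claw": 5}, {"wx": 0, "wy": 0, "wz": 0.05, "tx": 2.3, "ty": -0.07, "tz": -0.04, "claw": 5}])

```text
clock: 6.07
tool_pos: [0.4979, -0.0572, 0.165]
tool_rot: [0.429, -0.56, 0.429, 0.564]
contact_force: [0.1, 0.0, -3.3]
opening: 0.11
```

```bash
python3 go.py 0.5002 -0.0589 0.125 105.3; python3 - <<'E'
from h import *
W={n:bot.capture(n) for n in ("wrist","scene","side")}
save("w4",W["wrist"]);save("s4",W["scene"],(120,150,280,290),4.5);save("d4",W["side"],(200,60,350,190),4.5)
E
```

```text
pos [ 0.4979 -0.0572  0.165 ] tool z dir deg 105.3 tilt [-1.     0.004  0.004] J [-0.25  0.3   1.8   0.    1.05 -2.09] F [ 0.05  0.01 -3.29] op 0.11 t 6.0667
t [1.33, -0.06, -0.08] w [-0.0, 0.03, -0.04] alt [[-0.0, 0.0, -0.0], [30.0, -0.1, -0.1]]
```

View pics/w4.png

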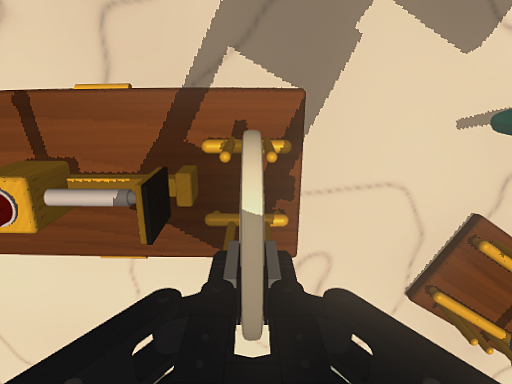

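View pics/s4.png

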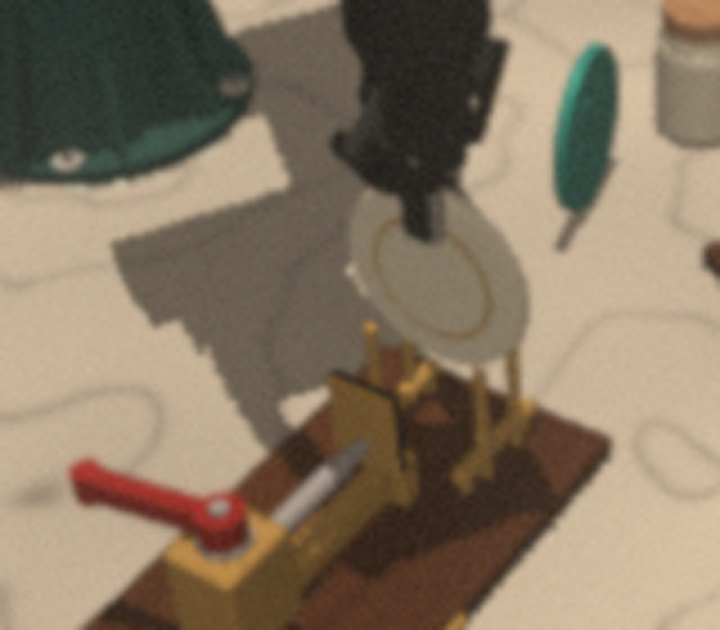

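View pics/d4.png

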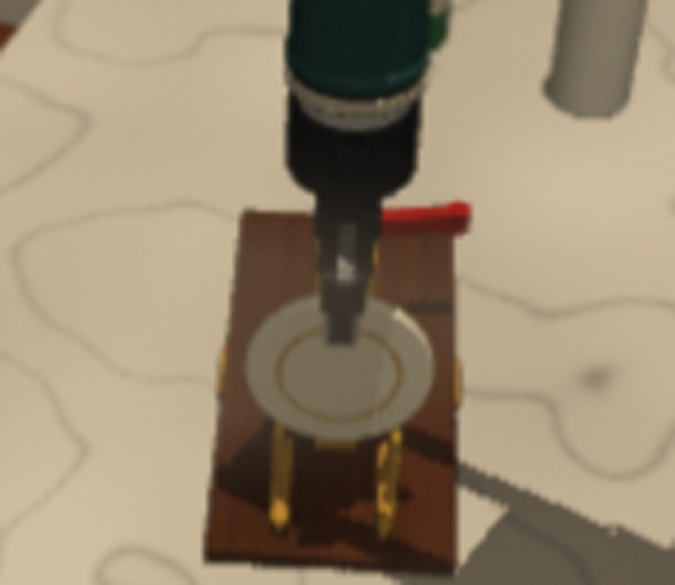

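The plate's lower edge is now just above the slot. I'll check the tine tops against the wrist view, since the end tine at (264,157) looks close to the plate edge.

```bash
python3 - <<'E'
from pf import *
c=bot.capture("wrist");s=bot.get_state();t=s["tool_pos"];print(t,loc(t))
im=cv2.resize(c["color"][:,:,::-1],None,fx=3,fy=3,interpolation=cv2.INTER_CUBIC)
ca,sa=np.cos(RK[2]),np.sin(RK[2])
wl=lambda x,y,z:[RK[0]+ca*x-sa*y,RK[1]+sa*x+ca*y,z]
P=[wl(x,y,.098) for x in(-.038,.038) for y in(.118,.150)]
for u in proj(c,P): cv2.drawMarker(im,tuple((u*3+1).astype(int)),(0,0,255),0,14,1);print(u.round(1))
# predicted plate
pc=np.array(t)+np.array([-.0037,-.0009,-.0308]);print("plate loc",loc(pc))
for u in proj(c,disc(pc,RK[2])): cv2.circle(im,tuple((u*3+1).astype(int)),1,(255,0,0),-1)
cv2.imwrite("pics/w5.png",im[330:1030,450:1050])
E
```

```text
[ 0.50093403 -0.05871683  0.16858406] [0.00373601 0.13402418]
[228.2 151.9]
[275.1 151.9]
[230.5 251.3]
[272.6 251.3]
plate loc [-7.04141413e-05  1.34129608e-01]
```

View pics/w5.png

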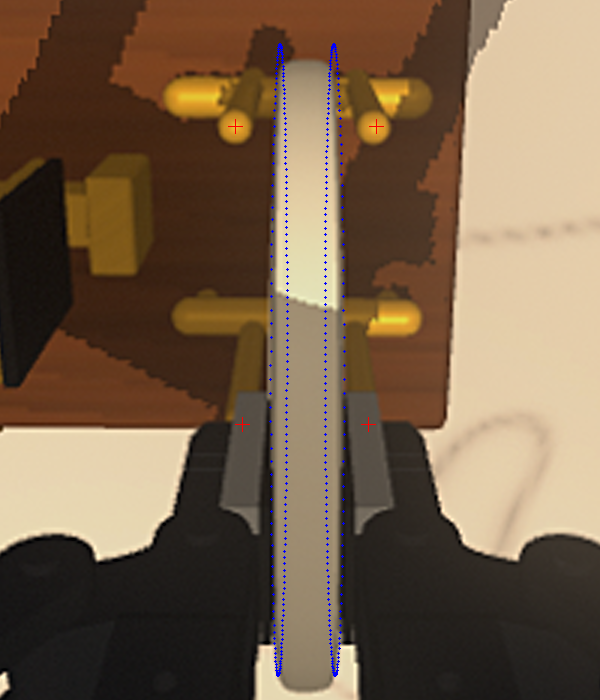

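The wrist overlay confirms the tine tops within about 1 px and the plate centred between them. The plate sits about 2–3 mm towards +x, so I'll trim 1.5 mm and lower it.

```bash
python3 go.py 0.4995 -0.0591 0.122 105.3
```

```text
pos [ 0.5009 -0.0587  0.1686] tool z dir deg 105.3 tilt [-1.    -0.002 -0.   ] J [-0.25  0.29  1.79  0.    1.06 -2.09] F [-0.12 -0.84 -3.36] op 0.108 t 6.2667
t [1.55, 0.05, 0.0] w [-0.01, -0.0, 0.02] alt [[-0.0, -0.0, 0.0], [30.0, 0.0, 0.0]]
```

>>> jog_arm(moves=[{"wx": 0, "wy": 0, "wz": 0, "tx": 0.4, "ty": 0.05, "tz": 0, "claw": 5}, {"wx": 0, "wy": 0, "wz": 0, "tx": 0.8, "ty": 0.05, "tz": 0, "claw": 5}, {"wx": 0, "wy": 0, "wz": 0, "tx": 1.2, "ty": 0.05, "tz": 0, "claw": 5}, {"wx": 0, "wy": 0, "wz": 0, "tx": 1.5, "ty": 0.05, "tz": 0, "claw": 5}, {"wx": 0, "wy": 0, "wz": 0, "tx": 1.55, "ty": 0.05, "tz": 0, "claw": 5}])

```text
clock: 6.68
tool_pos: [0.4993, -0.0589, 0.1216]
tool_rot: [-0.43, 0.562, -0.429, -0.562]
contact_force: [-1.7, -0.3, -2.0]
opening: 0.109
```

```bash
python3 go.py 0.4995 -0.0591 0.116 105.3;python3 - <<'E'
from h import *
c=bot.capture("wrist");save("w6",c)
E
python3 go.py 0.4995 -0.0591 0.116 105.3
```

```text
pos [ 0.4993 -0.0589  0.1216] tool z dir deg 105.3 tilt [-1.    -0.002  0.   ] J [-0.26  0.35  1.84  0.    0.94 -2.09] F [-1.7  -0.33 -1.98] op 0.109 t 6.6833
t [0.19, -0.0, -0.01] w [-0.01, 0.0, 0.01] alt [[-0.0, 0.0, 0.0], [30.0, 0.0, -0.0]]
pos [ 0.4994 -0.0589  0.1218] tool z dir deg 105.3 tilt [-1.    -0.002  0.   ] J [-0.26  0.35  1.84  0.    0.94 -2.09] F [ 0.04 -0.04 -2.  ] op 0.113 t 6.7333
t [0.19, -0.0, -0.01] w [-0.01, 0.0, 0.02] alt [[-0.0, 0.0, 0.0], [30.0, 0.0, -0.0]]
```

View pics/w6.png

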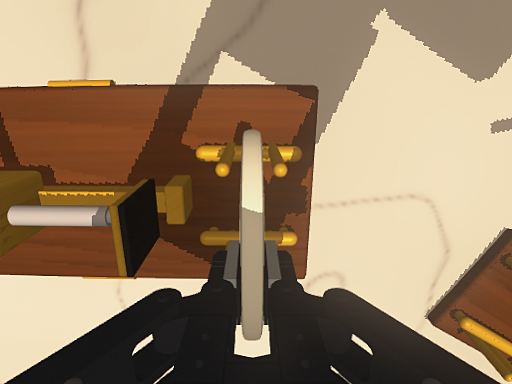

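The plate is between the tines (tops at columns 222 and 281, plate at 252). I'll lower it the last few millimetres slowly and watch the force.

>>> jog_arm(moves=[{"wx": 0, "wy": 0, "wz": 0, "tx": 0.04, "ty": 0, "tz": 0, "claw": 5}, {"wx": 0, "wy": 0, "wz": 0, "tx": 0.07, "ty": 0, "tz": 0, "claw": 5}, {"wx": 0, "wy": 0, "wz": 0, "tx": 0.1, "ty": 0, "tz": 0, "claw": 5}])

```text
clock: 6.98
tool_pos: [0.5, -0.0591, 0.1194]
tool_rot: [-0.43, 0.563, -0.429, -0.561]
contact_force: [-0.7, 0.6, -2.1]
opening: 0.112
```

>>> jog_arm(moves=[{"wx": 0, "wy": 0, "wz": 0, "tx": 0.03, "ty": 0, "tz": 0, "claw": 5}, {"wx": 0, "wy": 0, "wz": 0, "tx": 0.06, "ty": 0, "tz": 0, "claw": 5}])

```text
clock: 7.15
tool_pos: [0.5004, -0.0592, 0.118]
tool_rot: [-0.43, 0.563, -0.428, -0.561]
contact_force: [1.0, 0.6, -2.3]
opening: 0.11
```

>>> jog_arm(moves=[{"wx": 0, "wy": 0, "wz": 0, "tx": 0.03, "ty": 0, "tz": 0, "claw": 5}, {"wx": 0, "wy": 0, "wz": 0, "tx": 0.06, "ty": 0, "tz": 0, "claw": 5}, {"wx": 0, "wy": 0, "wz": 0, "tx": 0.08, "ty": 0, "tz": 0, "claw": 5}])

```text
clock: 7.4
tool_pos: [0.5005, -0.0592, 0.1156]
tool_rot: [-0.43, 0.563, -0.428, -0.561]
contact_force: [-0.9, -0.8, 3.3]
opening: 0.107
```

>>> jog_arm(moves=[{"wx": 0, "wy": 0, "wz": 0, "tx": 0.03, "ty": 0, "tz": 0, "claw": 5}, {"wx": 0, "wy": 0, "wz": 0, "tx": 0.06, "ty": 0, "tz": 0, "claw": 5}])

```text
clock: 7.57
tool_pos: [0.5007, -0.0595, 0.1152]
tool_rot: [-0.43, 0.563, -0.428, -0.561]
contact_force: [-7.8, 0.3, 24.8]
opening: 0.112
```

The plate is seated; the force rose to 25 N, so I'll back off a little before releasing.

>>> jog_arm(moves=[{"wx": 0, "wy": 0, "wz": 0, "tx": -0.01, "ty": 0, "tz": 0, "claw": 5}])

```text
clock: 7.65
tool_pos: [0.5007, -0.0595, 0.1161]
tool_rot: [-0.43, 0.564, -0.428, -0.561]
contact_force: [-0.7, 0.1, -2.6]
opening: 0.11
```

>>> jog_arm(moves=[{"wx": 0, "wy": 0, "wz": 0, "tx": 0, "ty": 0, "tz": 0, "claw": 13}, {"wx": 0, "wy": 0, "wz": 0, "tx": 0, "ty": 0, "tz": 0, "claw": 20}, {"wx": 0, "wy": 0, "wz": 0, "tx": 0, "ty": 0, "tz": 0, "claw": 30}, {"wx": 0, "wy": 0, "wz": 0, "tx": 0, "ty": 0, "tz": 0, "claw": 40}])

```text
clock: 7.98
tool_pos: [0.5008, -0.0595, 0.116]
tool_rot: [-0.43, 0.564, -0.428, -0.561]
contact_force: [0.9, 0.9, -0.2]
opening: 0.464
```

```bash
python3 go.py 0.4995 -0.0591 0.116 105.3;python3 - <<'E'
from h import *
W={n:bot.capture(n) for n in ("wrist","scene","side")}
save("w7",W["wrist"]);save("s7",W["scene"],(120,150,280,290),4.5);save("d7",W["side"],(200,60,350,190),4.5)
E
```

```text
pos [ 0.5008 -0.0595  0.116 ] tool z dir deg 105.3 tilt [-1.    -0.004 -0.002] J [-0.26  0.36  1.85  0.    0.93 -2.09] F [ 0.85  0.85 -0.23] op 0.464 t 7.9833
t [0.0, 0.04, 0.03] w [-0.0, -0.02, 0.04] alt [[-0.0, -0.0, 0.0], [30.0, 0.1, 0.0]]
```

View pics/w7.png

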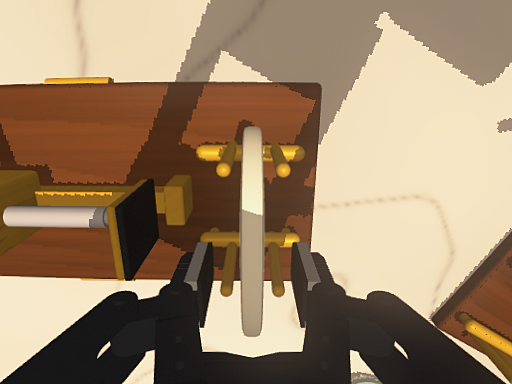

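View pics/s7.png

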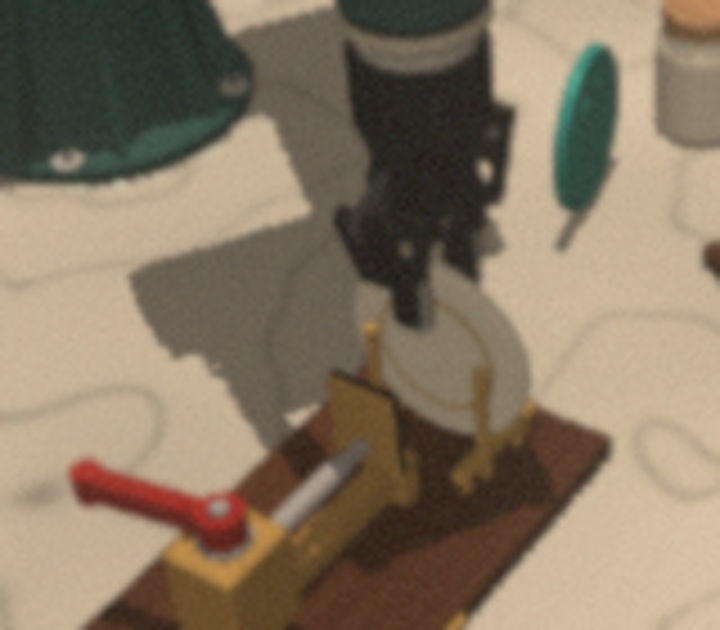

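The plate stands upright in the slot, clear of the fingers (wrist: plate column 252, finger pads at 200 and 305). I'll raise the arm and measure the fence slide from the lever.

>>> jog_arm(moves=[{"wx": 0, "wy": 0, "wz": 0, "tx": -0.5, "ty": 0, "tz": 0, "claw": 40}, {"wx": 0, "wy": 0, "wz": 0, "tx": -1.5, "ty": 0, "tz": 0, "claw": 40}, {"wx": 0, "wy": 0, "wz": 0, "tx": -2.7, "ty": 0, "tz": 0, "claw": 40}, {"wx": 0, "wy": 0, "wz": 0, "tx": -3.6, "ty": 0, "tz": 0, "claw": 40}])

```text
clock: 8.47
tool_pos: [0.5004, -0.0595, 0.2259]
tool_rot: [-0.43, 0.564, -0.428, -0.56]
contact_force: [1.1, -0.1, -0.6]
opening: 0.465
```

```bash
python3 - <<'E'
from pf import *
W={n:bot.capture(n) for n in ("wrist","scene","side")}
pickle.dump(W,open("C2.pkl","wb"))
save("w8",W["wrist"]);save("s8",W["scene"],(120,180,250,290),5.5);save("d8",W["side"],(235,80,335,180),6)
for n in ("scene","side"):
    r=bot.outline_of(n,"cam"); print(n,[(q["conf"],q["box"]) for q in r])
E
```

```text
scene []
side [(0.67, [293.5, 110.5, 22.7, 3.2]), (0.6, [273.9, 146.1, 55.1, 84.4]), (0.48, [274.4, 134.0, 14.5, 9.2])]
```

View pics/w8.png

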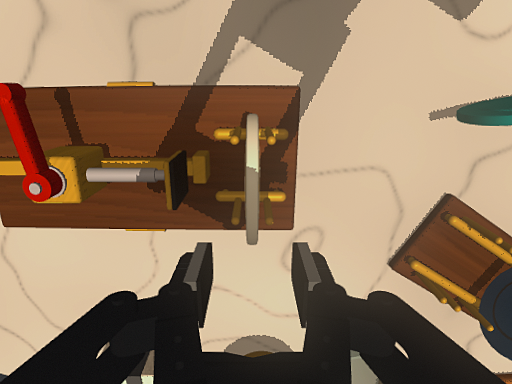

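View pics/s8.png

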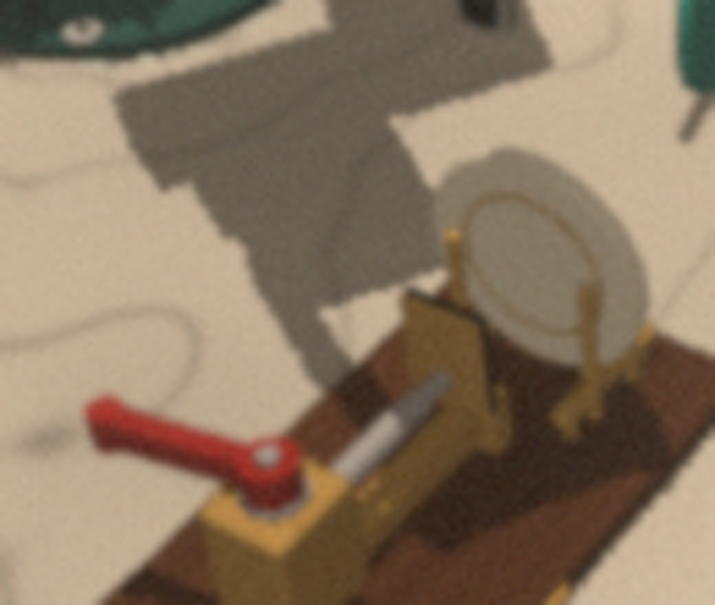

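View pics/d8.png

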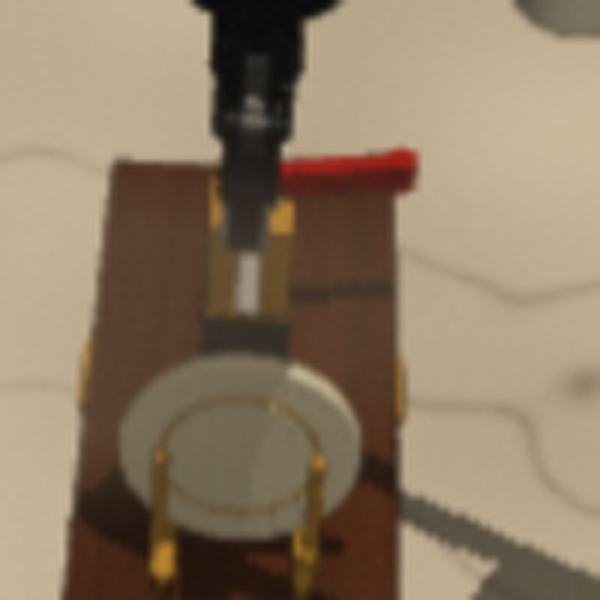

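The plate stands in the slot, seen in all three views. The lever pivot is at wrist (37,188) and scene crop (267,453), and the lever end at wrist (12,92). I'll compute the slide and the push poses from those.

```bash
cat > arc.py <<'E'
from pf import *
ca,sa=np.cos(RK[2]),np.sin(RK[2])
def w2(x,y): return np.array([RK[0]+ca*x-sa*y,RK[1]+sa*x+ca*y])
def tcp(s,cam,r=.062,d=.0175):
    ph=np.radians(190)-cam;u=np.array([np.cos(ph),np.sin(ph)]);n=np.array([np.sin(ph),-np.cos(ph)])
    p=np.array([0,-.085+s])+r*u-d*n
    return w2(*p),np.degrees(ph+RK[2])
E
python3 - <<'E'
from arc import *
W=pickle.load(open("C2.pkl","rb"))
S=lambda o,k,x:o+(x+.5)/k-.5
for z in(.115,.119):
    print(z,"bolt wrist",loc(onz(W["wrist"],[[37,188]],z)[0]).round(4),"scene",loc(onz(W["scene"],[[S(120,5.5,267),S(180,5.5,453)]],z)[0]).round(4))
print("end wrist",loc(onz(W["wrist"],[[12,90]],.115)[0]).round(4),"scene",loc(onz(W["scene"],[[S(120,5.5,105),S(180,5.5,412)]],.115)[0]).round(4))
for s in (0,.01): print(s,tcp(s,0),tcp(s,0,d=.035))
E
```

```text
0.115 bolt wrist [ 0.0002 -0.053 ] scene [-0.0048 -0.0512]
0.119 bolt wrist [-0.001  -0.0501] scene [-0.0017 -0.054 ]
end wrist [-0.0812 -0.0574] scene [-0.0799 -0.0684]
0 (array([ 0.50636345, -0.31328575]), np.float64(205.2578660843338)) (array([ 0.51383058, -0.32911269]), np.float64(205.2578660843338))
0.01 (array([ 0.50373181, -0.30363824]), np.float64(205.2578660843338)) (array([ 0.51119894, -0.31946518]), np.float64(205.2578660843338))
```

```bash
python3 - <<'E'
from arc import *
print(tcp(.032,0,d=.045))
E
python3 go.py 0.5097 -0.307 0.16 25.3
```

```text
(array([ 0.50967627, -0.30728462]), np.float64(205.2578660843338))
pos [ 0.4996 -0.0593  0.2234] tool z dir deg 105.3 tilt [-1.    -0.003 -0.002] J [-0.26  0.23  1.73  0.    1.18 -2.09] F [-0.29 -0.44 -1.49] op 0.468 t 8.7167
t [2.12, 1.86, -8.05] w [13.33, 0.01, 0.04] alt [[13.3, 0.0, 0.0], [-16.7, -0.0, 0.0]]
```

>>> jog_arm(moves=[{"wx": 1.1, "wy": 0, "wz": 0, "tx": 0, "ty": 0.2, "tz": -1, "claw": 20}, {"wx": 2.2, "wy": 0, "wz": 0, "tx": 0, "ty": 0.4, "tz": -2, "claw": 0}, {"wx": 3.3, "wy": 0, "wz": 0, "tx": 0, "ty": 0.6, "tz": -3, "claw": 0}, {"wx": 4.4, "wy": 0, "wz": 0, "tx": 0, "ty": 0.8, "tz": -4, "claw": 0}, {"wx": 5.5, "wy": 0, "wz": 0, "tx": 0, "ty": 1, "tz": -5, "claw": 0}])

```text
clock: 9.13
tool_pos: [0.5089, -0.2125, 0.2213]
tool_rot: [0.573, -0.415, 0.572, 0.416]
contact_force: [0.7, 0.2, -0.6]
opening: 0.002
```

```bash
python3 go.py 0.5097 -0.307 0.16 25.3
```

```text
pos [ 0.5089 -0.2125  0.2213] tool z dir deg 72.0 tilt [-1.     0.     0.001] J [-0.52  0.3   1.63  0.    1.21 -1.78] F [ 0.7   0.24 -0.58] op 0.002 t 9.1333
t [2.04, -1.0, -2.99] w [7.78, 0.01, -0.01] alt [[7.8, 0.0, -0.0], [-22.2, 0.0, 0.0]]
```

>>> jog_arm(moves=[{"wx": 1.1, "wy": 0, "wz": 0, "tx": 0, "ty": -0.3, "tz": -1, "claw": 0}, {"wx": 2.2, "wy": 0, "wz": 0, "tx": 0, "ty": -0.6, "tz": -2, "claw": 0}, {"wx": 3.3, "wy": 0, "wz": 0, "tx": 0.3, "ty": -1, "tz": -3, "claw": 0}, {"wx": 4.4, "wy": 0, "wz": 0, "tx": 0.8, "ty": -1, "tz": -3, "claw": 0}, {"wx": 5.5, "wy": 0, "wz": 0, "tx": 1.3, "ty": -1, "tz": -3, "claw": 0}])

```text
clock: 9.55
tool_pos: [0.5088, -0.3092, 0.1798]
tool_rot: [0.667, -0.232, 0.668, 0.234]
contact_force: [-0.3, 0.4, -0.9]
opening: 0.006
```

>>> jog_arm(moves=[{"wx": 1.1, "wy": 0, "wz": 0, "tx": 0.3, "ty": 0, "tz": 0, "claw": 0}, {"wx": 2.2, "wy": 0, "wz": 0, "tx": 0.6, "ty": 0, "tz": 0, "claw": 0}, {"wx": 2.4, "wy": 0, "wz": 0, "tx": 0.7, "ty": 0, "tz": 0, "claw": 0}])

```text
clock: 9.8
tool_pos: [0.5066, -0.3077, 0.1549]
tool_rot: [0.69, -0.143, 0.694, 0.149]
contact_force: [0.7, -0.6, 0.4]
opening: 0.001
```

```bash
python3 go.py 0.5097 -0.307 0.102 25.3; python3 - <<'E'
from h import *
W={n:bot.capture(n) for n in ("wrist","scene","side")}
save("w9",W["wrist"]);save("s9",W["scene"],(100,180,250,320),4.5);save("d9",W["side"],(235,60,335,180),5)
E
```

```text
pos [ 0.5066 -0.3077  0.1549] tool z dir deg 23.8 tilt [-1.     0.009 -0.003] J [-0.66  0.43  1.61  0.    1.12 -1.08] F [ 0.7  -0.58  0.39] op 0.001 t 9.8
t [1.76, -0.03, 0.11] w [-0.25, -0.03, -0.08] alt [[-0.3, -0.0, -0.1], [29.7, -0.1, 0.0]]
```

View pics/w9.png

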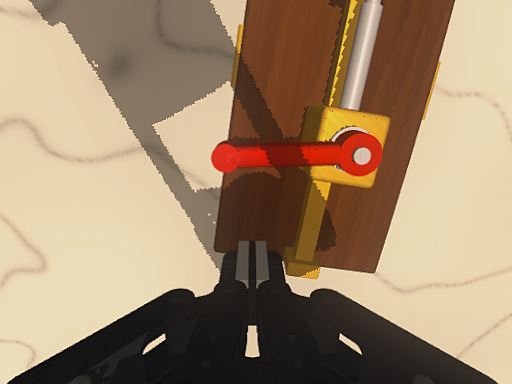

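View pics/s9.png

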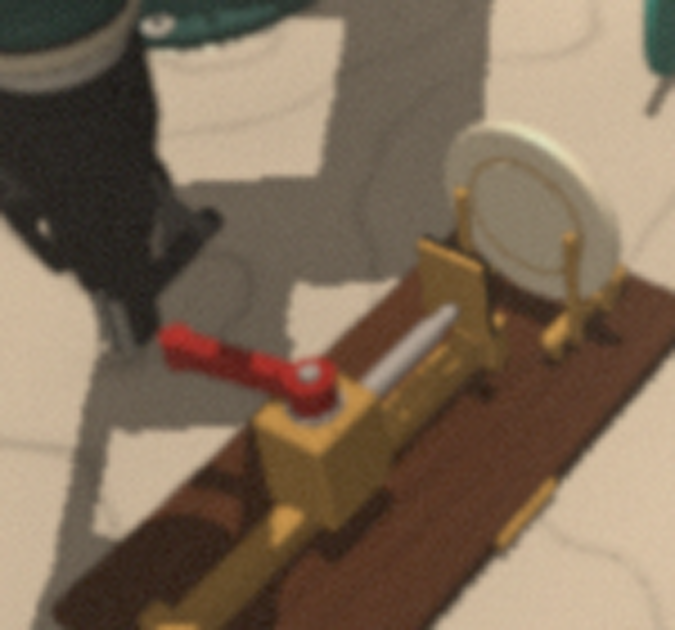

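```bash
python3 - <<'E'
from arc import *
c=bot.capture("wrist")
print("bolt",loc(onz(c,[[362,156]],.117)[0]).round(4),"end",loc(onz(c,[[224,157]],.115)[0]).round(4))
s=bot.get_state();print(loc(s["tool_pos"]))
print(tcp(.032,0,d=.045))
E
python3 go.py 0.5097 -0.307 0.103 25.3
```

```text
bolt [ 0.0021 -0.0552] end [-0.0789 -0.0693]
[-0.05464281 -0.10936574]
(array([ 0.50967627, -0.30728462]), np.float64(205.2578660843338))
pos [ 0.5087 -0.3089  0.1584] tool z dir deg 24.3 tilt [-1.     0.003 -0.001] J [-0.66  0.43  1.6   0.    1.12 -1.09] F [-0.41 -0.49  0.54] op -0.002 t 10.0
t [1.85, 0.04, 0.06] w [-0.17, -0.01, -0.03] alt [[-0.2, -0.0, -0.0], [29.8, -0.1, 0.0]]
```

>>> jog_arm(moves=[{"wx": -0.17, "wy": 0, "wz": 0, "tx": 0.6, "ty": 0.02, "tz": 0, "claw": 0}, {"wx": -0.17, "wy": 0, "wz": 0, "tx": 1.2, "ty": 0.02, "tz": 0, "claw": 0}, {"wx": -0.17, "wy": 0, "wz": 0, "tx": 1.7, "ty": 0.02, "tz": 0, "claw": 0}, {"wx": -0.17, "wy": 0, "wz": 0, "tx": 1.85, "ty": 0.02, "tz": 0, "claw": 0}, {"wx": -0.17, "wy": 0, "wz": 0, "tx": 1.85, "ty": 0.02, "tz": 0, "claw": 0}])

```text
clock: 10.42
tool_pos: [0.5078, -0.3076, 0.1021]
tool_rot: [0.689, -0.154, 0.691, 0.157]
contact_force: [0.1, -0.0, 0.2]
opening: 0.001
```

```bash
python3 - <<'E'
from arc import *
print(loc(bot.get_state()["tool_pos"]))
print(tcp(.070,0,d=.0175))
E
python3 go.py 0.4879 -0.2457 0.103 25.3;python3 - <<'E'
from h import *
W={n:bot.capture(n) for n in ("wrist","scene","side")}
save("w10",W["wrist"]);save("s10",W["scene"],(100,180,250,320),4.5)
E
```

```text
[-0.05516169 -0.10789488]
(array([ 0.48794199, -0.24575317]), np.float64(205.2578660843338))
pos [ 0.5078 -0.3076  0.1021] tool z dir deg 25.4 tilt [-1.     0.005 -0.001] J [-0.66  0.49  1.65  0.    1.   -1.11] F [ 0.14 -0.04  0.16] op 0.001 t 10.4167
t [-0.02, 2.15, 0.29] w [0.01, -0.01, -0.05] alt [[0.0, -0.0, -0.0], [-30.0, 0.1, -0.0]]
```

View pics/w10.png

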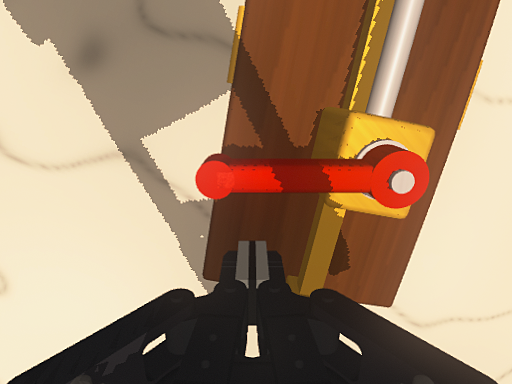

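View pics/s10.png

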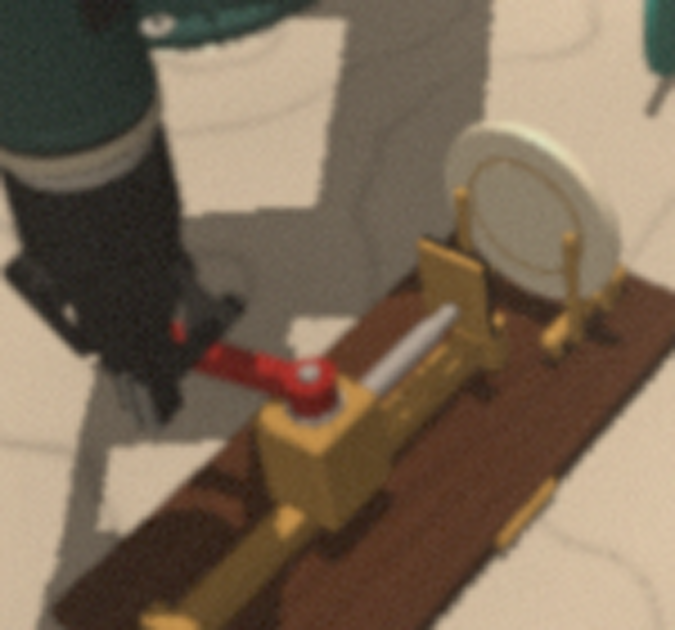

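The fingertips sit behind the lever at roughly 64 mm from the pivot. Now I'll push towards +y.

>>> jog_arm(moves=[{"wx": 0, "wy": 0, "wz": 0, "tx": 0, "ty": 0.35, "tz": 0.06, "claw": 0}, {"wx": 0, "wy": 0, "wz": 0, "tx": 0, "ty": 0.7, "tz": 0.12, "claw": 0}, {"wx": 0, "wy": 0, "wz": 0, "tx": 0, "ty": 1.0, "tz": 0.17, "claw": 0}, {"wx": 0, "wy": 0, "wz": 0, "tx": 0, "ty": 1.3, "tz": 0.22, "claw": 0}, {"wx": 0, "wy": 0, "wz": 0, "tx": 0, "ty": 1.6, "tz": 0.27, "claw": 0}])

```text
clock: 10.98
tool_pos: [0.4961, -0.2611, 0.1047]
tool_rot: [0.69, -0.155, 0.69, 0.155]
contact_force: [0.8, -0.6, 1.9]
opening: 0.003
```

```bash
python3 - <<'E'
from arc import *
c=bot.capture("wrist");save("w11",c)
print(loc(bot.get_state()["tool_pos"]))
E
python3 go.py 0.4879 -0.2457 0.103 25.3
```

```text
[-0.05476019 -0.05756008]
pos [ 0.4949 -0.2589  0.1044] tool z dir deg 25.4 tilt [-1.     0.003  0.   ] J [-0.61  0.45  1.73  0.    0.96 -1.05] F [-0.94  2.15  0.05] op -0.003 t 11.0333
t [0.05, 0.5, -0.02] w [0.01, 0.0, -0.03] alt [[0.0, 0.0, -0.0], [-30.0, 0.0, 0.0]]
```

View pics/w11.png

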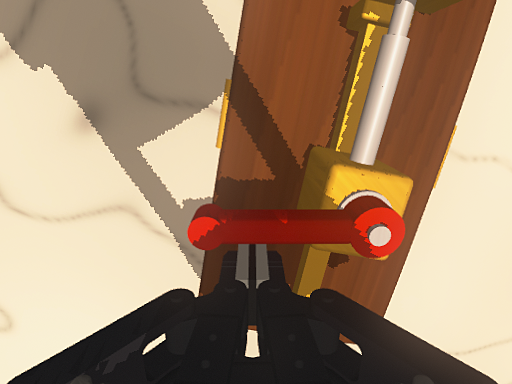

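>>> jog_arm(moves=[{"wx": 0, "wy": 0, "wz": 0, "tx": 0.04, "ty": 0.3, "tz": 0, "claw": 0}, {"wx": 0, "wy": 0, "wz": 0, "tx": 0.04, "ty": 0.55, "tz": 0, "claw": 0}, {"wx": 0, "wy": 0, "wz": 0, "tx": 0.04, "ty": 0.8, "tz": 0.05, "claw": 0}, {"wx": 0, "wy": 0, "wz": 0, "tx": 0.04, "ty": 1.05, "tz": 0.1, "claw": 0}, {"wx": 0, "wy": 0, "wz": 0, "tx": 0.04, "ty": 1.3, "tz": 0.15, "claw": 0}])

```text
clock: 11.45
tool_pos: [0.4818, -0.2212, 0.1032]
tool_rot: [0.69, -0.154, 0.69, 0.156]
contact_force: [-1.6, -4.0, 1.7]
opening: 0.003
```

```bash
python3 - <<'E'
from arc import *
W={n:bot.capture(n) for n in ("wrist","scene","side")}
save("w12",W["wrist"]);save("s12",W["scene"],(100,180,250,320),4.5)
c=W["wrist"]
s=bot.get_state();print(loc(s["tool_pos"]),s["contact_force"],s["tool_pos"])
E

```

```text
[-0.05751005 -0.01725316] [-0.13485008 -0.1229038  -0.41995577] [ 0.48165751 -0.22077957  0.10308195]
```

View pics/w12.png

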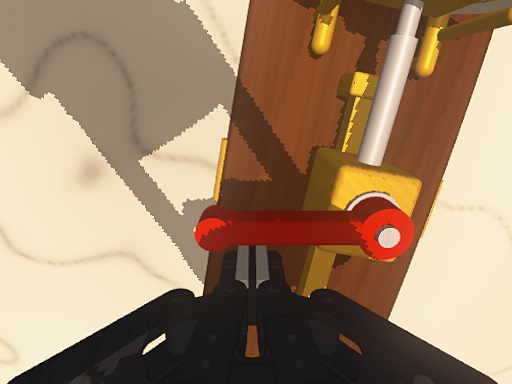

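View pics/s12.png

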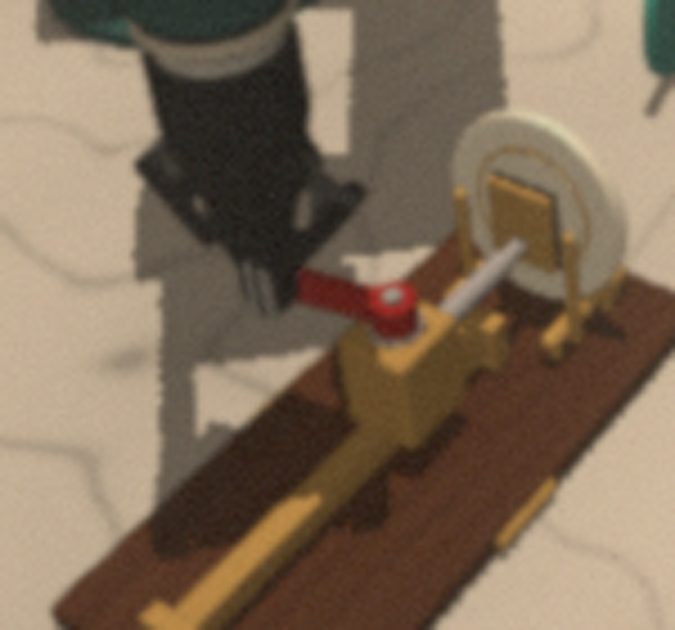

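The pad is now at the plate (scene crop (522,222)), and the lever is still at its open angle. I'll measure the slide, then press slowly.

```bash
python3 - <<'E'
from arc import *
c=bot.capture("wrist")
print("bolt",loc(onz(c,[[389,237]],.117)[0]).round(4),"end",loc(onz(c,[[212,232]],.115)[0]).round(4))
E
python3 go.py 0.4818 -0.2212 0.103 25.3
```

```text
bolt [0.0004 0.0104] end [-0.0794 -0.0021]
pos [ 0.4819 -0.2212  0.1031] tool z dir deg 25.4 tilt [-1.     0.004 -0.   ] J [-0.56  0.42  1.8   0.    0.93 -1.01] F [ 0.53  0.07 -0.37] op 0.002 t 11.65
t [0.0, -0.0, -0.0] w [0.01, -0.0, -0.04] alt [[0.0, -0.0, -0.0], [-30.0, 0.1, -0.0]]
```

>>> jog_arm(moves=[{"wx": 0, "wy": 0, "wz": 0, "tx": 0, "ty": 0.1, "tz": 0, "claw": 0}, {"wx": 0, "wy": 0, "wz": 0, "tx": 0, "ty": 0.2, "tz": 0.02, "claw": 0}, {"wx": 0, "wy": 0, "wz": 0, "tx": 0, "ty": 0.3, "tz": 0.04, "claw": 0}])

```text
clock: 11.9
tool_pos: [0.4799, -0.2136, 0.1032]
tool_rot: [0.69, -0.154, 0.69, 0.156]
contact_force: [2.3, -4.0, -2.2]
opening: 0.004
```

>>> jog_arm(moves=[{"wx": 0, "wy": 0, "wz": 0, "tx": 0, "ty": 0.06, "tz": 0, "claw": 0}, {"wx": 0, "wy": 0, "wz": 0, "tx": 0, "ty": 0.12, "tz": 0, "claw": 0}, {"wx": 0, "wy": 0, "wz": 0, "tx": 0, "ty": 0.12, "tz": 0, "claw": 0}])

```text
clock: 12.15
tool_pos: [0.4792, -0.2112, 0.1033]
tool_rot: [0.69, -0.155, 0.689, 0.155]
contact_force: [2.6, -5.1, -4.1]
opening: -0.002
```

```bash
python3 - <<'E'
from arc import *
W={n:bot.capture(n) for n in ("wrist","scene")}
save("w13",W["wrist"]);save("s13",W["scene"],(100,180,250,320),4.5)
s=bot.get_state();print(loc(s["tool_pos"]),s["contact_force"],s["tool_pos"])
E

```

```text
[-0.05731489 -0.00737452] [ 2.45738413 -4.67183534 -3.97989713] [ 0.4792461  -0.21119777  0.10327301]
```

View pics/w13.png

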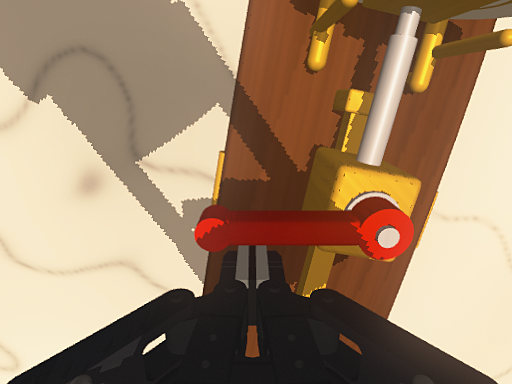

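View pics/s13.png

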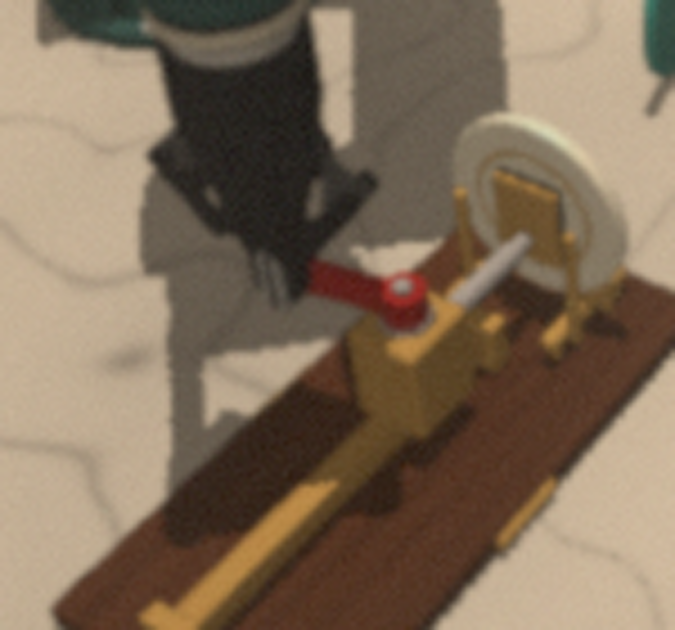

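Pressing force is about 5.3 N, so the pad is back about 4 mm; the plate is against the end tines and the lever is still open. Now I'll compute the arc rows, turning the tool with the lever.

```bash
cat > rows.py <<'E'
import sys
from arc import *
from go_r import rot,Ro
E
sed -n '1,9p' go.py | head -9 > go_r.py; sed -i 's/^from cell.*//' go_r.py
cat > rows.py <<'E'
import sys
from arc import *
from go_r import rot,Ro
s0=float(sys.argv[1]);d=float(sys.argv[2]);cams=[float(x) for x in sys.argv[3:]]
s=bot.get_state();q=s["tool_rot"];R=Ro.from_quat([q[1],q[2],q[3],q[0]])
print("loc",loc(s["tool_pos"]).round(4),"z",s["tool_pos"][2].round(4),"F",s["contact_force"].round(1),"t",s["clock"])
for cm in cams:
    p,a=tcp(s0,cm,d=d)
    w=min([(R.inv()*rot(np.radians(a),f)).as_rotvec() for f in(1,-1)],key=np.linalg.norm)
    t=R.inv().apply(np.array([*p,.103])-s["tool_pos"])/.03
    print(cm,"w",(np.degrees(w)/6).round(2),"t",t.round(2))
E
cat go_r.py; python3 rows.py .108 .0175 0.0 0.1 0.2 0.3 0.4 .5 .6
```

```text
import sys,numpy as np

from scipy.spatial.transform import Rotation as Ro
# usage: go.py x y z axisdeg  (tool x down, tool z horizontal along axisdeg or opposite, nearer one)
def rot(a,flip):
    z=np.array([np.cos(a),np.sin(a),0])*flip;x=np.array([0,0,-1.]);y=np.cross(z,x)
    return Ro.from_matrix(np.c_[x,y,z])
s=bot.get_state();q=s["tool_rot"];R=Ro.from_quat([q[1],q[2],q[3],q[0]])
x,y,z,a=map(float,sys.argv[1:5])Traceback (most recent call last):
  File "rows.py", line 3, in <module>
    from go_r import rot,Ro
  File "go_r.py", line 8, in <module>
    s=bot.get_state();q=s["tool_rot"];R=Ro.from_quat([q[1],q[2],q[3],q[0]])
      ^^^
NameError: name 'bot' is not defined. Did you mean: 'rot'?
```

```bash
sed -i '8,$d' go_r.py; python3 rows.py .108 .0175 0.0 0.1 0.2 0.3 0.4 .5 .6
```

```text
loc [-0.0573 -0.0074] z 0.1033 F [ 2.5 -4.7 -4. ] t 12.25
0.0 w [0.02 0.01 0.  ] t [ 0.01  0.08 -0.01]
0.1 w [ 0.97  0.01 -0.  ] t [ 0.01  0.29 -0.06]
0.2 w [ 1.93  0.01 -0.  ] t [ 0.01  0.5  -0.08]
0.3 w [ 2.88  0.01 -0.  ] t [ 0.01  0.72 -0.09]
0.4 w [ 3.84  0.01 -0.  ] t [ 0.01  0.93 -0.07]
0.5 w [ 4.79  0.01 -0.  ] t [ 0.01  1.14 -0.03]
0.6 w [ 5.75  0.01 -0.  ] t [0.01 1.35 0.02]
```

>>> jog_arm(moves=[{"wx": 0, "wy": 0, "wz": 0, "tx": 0, "ty": 0.08, "tz": 0, "claw": 0}, {"wx": 0.5, "wy": 0, "wz": 0, "tx": 0, "ty": 0.2, "tz": -0.03, "claw": 0}, {"wx": 1.4, "wy": 0, "wz": 0, "tx": 0, "ty": 0.4, "tz": -0.07, "claw": 0}, {"wx": 1.9, "wy": 0, "wz": 0, "tx": 0, "ty": 0.5, "tz": -0.08, "claw": 0}])

```text
clock: 12.58
tool_pos: [0.4723, -0.201, 0.1037]
tool_rot: [0.704, -0.086, 0.701, 0.083]
contact_force: [2.7, -9.1, -4.6]
opening: 0.001
```

```bash
python3 - <<'E'
from arc import *
W={n:bot.capture(n) for n in ("wrist","scene")}
save("w14",W["wrist"]);save("s14",W["scene"],(100,180,250,320),4.5)
E
python3 rows.py .108 .0175 .2 0.3 0.4 .5 .6 .7 .8
```

```text
loc [-0.0614  0.0049] z 0.1036 F [ 2.8 -7.8 -6. ] t 12.6833
0.2 w [0.01 0.03 0.04] t [ 0.02  0.07 -0.04]
0.3 w [0.97 0.04 0.03] t [ 0.02  0.28 -0.08]
0.4 w [1.92 0.04 0.03] t [ 0.02  0.49 -0.11]
0.5 w [2.88 0.04 0.03] t [ 0.02  0.71 -0.11]
0.6 w [3.83 0.04 0.03] t [ 0.02  0.92 -0.1 ]
0.7 w [4.79 0.04 0.03] t [ 0.02  1.13 -0.06]
0.8 w [5.74 0.04 0.03] t [ 0.02  1.34 -0.  ]
```

View pics/w14.png

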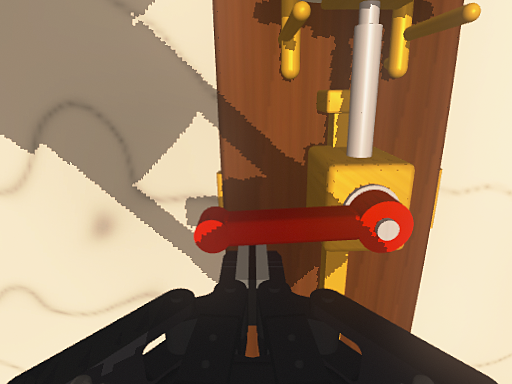

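View pics/s14.png

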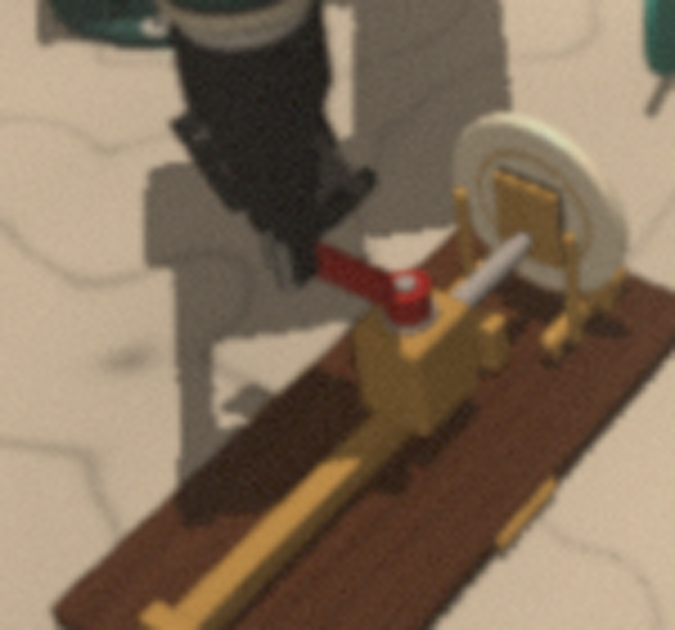

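The lever has begun to turn at about 9 N and the pad is held pressed. I'll continue along the arc.

>>> jog_arm(moves=[{"wx": 0.2, "wy": 0, "wz": 0, "tx": 0, "ty": 0.17, "tz": -0.04, "claw": 0}, {"wx": 0.9, "wy": 0, "wz": 0, "tx": 0, "ty": 0.35, "tz": -0.08, "claw": 0}, {"wx": 1.7, "wy": 0, "wz": 0, "tx": 0, "ty": 0.52, "tz": -0.1, "claw": 0}, {"wx": 2.5, "wy": 0, "wz": 0, "tx": 0, "ty": 0.7, "tz": -0.11, "claw": 0}, {"wx": 3.2, "wy": 0, "wz": 0, "tx": 0, "ty": 0.85, "tz": -0.1, "claw": 0}])

```text
clock: 13.1
tool_pos: [0.4637, -0.1787, 0.1036]
tool_rot: [0.708, 0.032, 0.704, -0.036]
contact_force: [0.4, -11.0, -6.5]
opening: -0.0
```

```bash
python3 - <<'E'
from arc import *
W={n:bot.capture(n) for n in ("wrist","scene")}
save("w15",W["wrist"]);save("s15",W["scene"],(100,180,250,320),4.5)
E
python3 rows.py .108 .0175 .5 .6 .7 .8 .9 1 1.1
```

```text
loc [-0.0636  0.029 ] z 0.1036 F [ 1.8 -8.1 -4.7] t 13.2
0.5 w [-0.34  0.06  0.05] t [ 0.02 -0.09  0.01]
0.6 w [0.61 0.06 0.05] t [ 0.02  0.11 -0.05]
0.7 w [1.57 0.06 0.04] t [ 0.02  0.33 -0.08]
0.8 w [2.52 0.07 0.04] t [ 0.02  0.54 -0.1 ]
0.9 w [3.48 0.07 0.04] t [ 0.01  0.75 -0.09]
1.0 w [4.43 0.07 0.03] t [ 0.01  0.97 -0.06]
1.1 w [5.39 0.07 0.03] t [ 0.01  1.18 -0.01]
```

View pics/w15.png

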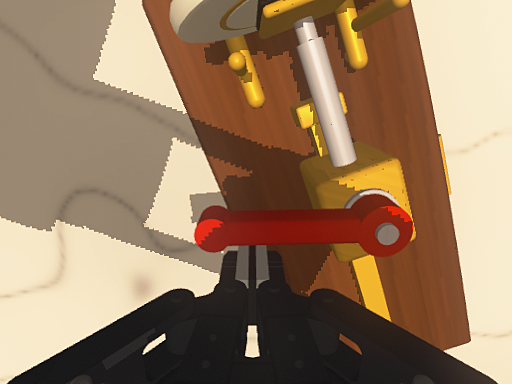

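View pics/s15.png

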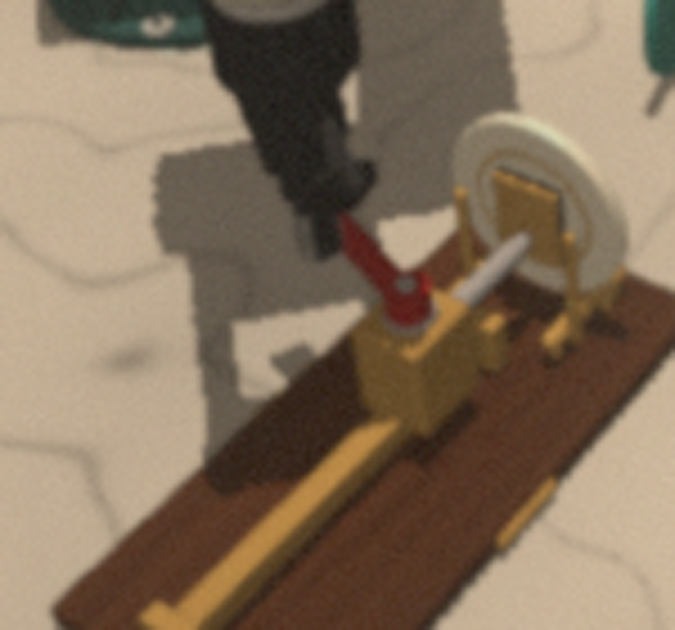

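The lever turns with the tool (about 0.5 rad) and the fence and plate are steady. I'll continue.

>>> jog_arm(moves=[{"wx": 0.6, "wy": 0, "wz": 0, "tx": 0, "ty": 0.16, "tz": -0.05, "claw": 0}, {"wx": 1.5, "wy": 0, "wz": 0, "tx": 0, "ty": 0.35, "tz": -0.08, "claw": 0}, {"wx": 2.4, "wy": 0, "wz": 0, "tx": 0, "ty": 0.55, "tz": -0.1, "claw": 0}, {"wx": 3.3, "wy": 0, "wz": 0, "tx": 0, "ty": 0.75, "tz": -0.09, "claw": 0}, {"wx": 4.2, "wy": 0, "wz": 0, "tx": 0, "ty": 0.95, "tz": -0.06, "claw": 0}])

```text
clock: 13.62
tool_pos: [0.464, -0.1505, 0.1035]
tool_rot: [0.684, 0.186, 0.679, -0.19]
contact_force: [-0.9, -5.2, -3.0]
opening: -0.003
```

```bash
python3 rows.py .108 .0175 .9 1 1.1 1.2 1.3 1.4 1.5 1.6
```

```text
loc [-0.0561  0.0552] z 0.1035 F [-0.9 -5.2 -3. ] t 13.6167
0.9 w [-0.76  0.08  0.05] t [ 0.02 -0.14  0.05]
1.0 w [0.2  0.08 0.04] t [ 0.02  0.06 -0.01]
1.1 w [1.15 0.08 0.04] t [ 0.02  0.27 -0.05]
1.2 w [2.11 0.08 0.04] t [ 0.01  0.49 -0.08]
1.3 w [3.06 0.08 0.03] t [ 0.01  0.7  -0.08]
1.4 w [4.02 0.09 0.03] t [ 0.01  0.92 -0.06]
1.5 w [4.97 0.09 0.02] t [ 0.01  1.13 -0.02]
1.6 w [5.93 0.09 0.02] t [0.01 1.33 0.05]
```

>>> jog_arm(moves=[{"wx": 0.8, "wy": 0, "wz": 0, "tx": 0, "ty": 0.2, "tz": -0.03, "claw": 0}, {"wx": 1.6, "wy": 0, "wz": 0, "tx": 0, "ty": 0.4, "tz": -0.06, "claw": 0}, {"wx": 2.4, "wy": 0, "wz": 0, "tx": 0, "ty": 0.58, "tz": -0.08, "claw": 0}, {"wx": 3.2, "wy": 0, "wz": 0, "tx": 0, "ty": 0.76, "tz": -0.08, "claw": 0}, {"wx": 4.0, "wy": 0, "wz": 0, "tx": 0, "ty": 0.94, "tz": -0.06, "claw": 0}])

```text
clock: 14.03
tool_pos: [0.4747, -0.1255, 0.1032]
tool_rot: [0.629, 0.324, 0.626, -0.329]
contact_force: [-7.0, -9.1, 5.7]
opening: 0.001
```

```bash
python3 - <<'E'
from arc import *
W={n:bot.capture(n) for n in ("wrist","scene")}
save("w16",W["wrist"]);save("s16",W["scene"],(100,180,250,320),4.5)
E
python3 rows.py .108 .0175 1.3 1.4 1.5 1.6 1.7
```

```text
loc [-0.0389  0.0765] z 0.1032 F [-5.  -5.8  3.9] t 14.1333
1.3 w [-0.95  0.07  0.05] t [ 0.01 -0.17  0.12]
1.4 w [0.   0.07 0.05] t [0.01 0.03 0.05]
1.5 w [0.96 0.07 0.04] t [0.01 0.24 0.  ]
1.6 w [1.91 0.08 0.04] t [ 0.01  0.46 -0.02]
1.7 w [2.87 0.08 0.03] t [ 0.    0.67 -0.03]
```

View pics/w16.png

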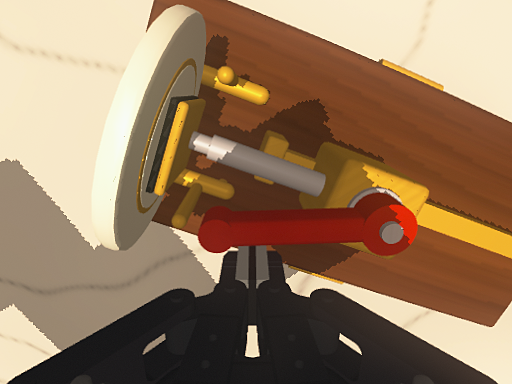

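View pics/s16.png

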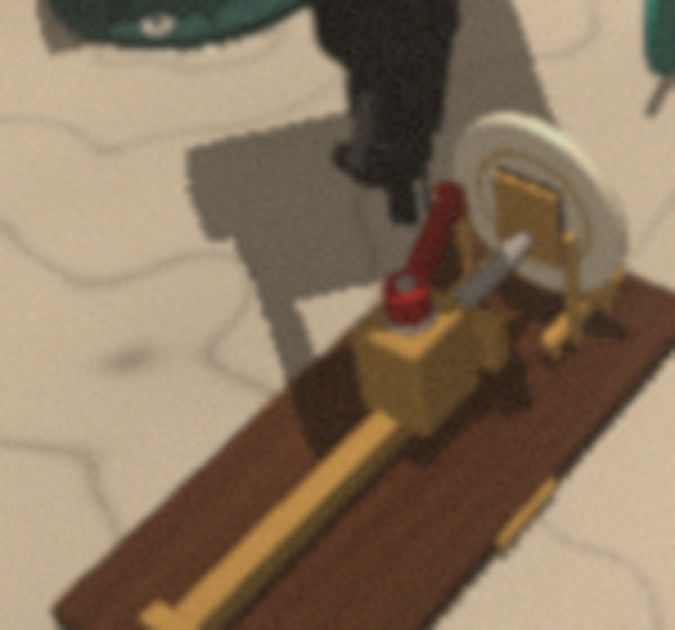

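The lever is at about 1.4 rad and the plate is upright. I'll finish the swing with a bit less tool turn and slightly shorter radius, to keep the gripper away from the plate.

>>> jog_arm(moves=[{"wx": 0.5, "wy": 0, "wz": 0, "tx": 0, "ty": 0.18, "tz": 0.08, "claw": 0}, {"wx": 1, "wy": 0, "wz": 0, "tx": 0, "ty": 0.36, "tz": 0.14, "claw": 0}, {"wx": 1.5, "wy": 0, "wz": 0, "tx": 0, "ty": 0.54, "tz": 0.18, "claw": 0}, {"wx": 1.7, "wy": 0, "wz": 0, "tx": 0, "ty": 0.66, "tz": 0.2, "claw": 0}])

```text
clock: 14.47
tool_pos: [0.4935, -0.118, 0.1028]
tool_rot: [0.596, 0.379, 0.594, -0.384]
contact_force: [0.3, -0.1, -0.4]
opening: -0.0
```

```bash
python3 - <<'E'
from arc import *
W={n:bot.capture(n) for n in ("wrist","scene")}
save("w17",W["wrist"]);save("s17",W["scene"],(100,180,250,320),4.5)
E
python3 rows.py .108 .0175 1.6 1.7 1.75
```

```text
loc [-0.0184  0.0784] z 0.103 F [0.1 0.2 0.1] t 14.5667
1.6 w [0.21 0.07 0.04] t [-0.   -0.24 -0.16]
1.7 w [1.17 0.07 0.03] t [-0.   -0.03 -0.2 ]
1.75 w [1.64 0.07 0.03] t [-0.    0.08 -0.21]
```

View pics/w17.png

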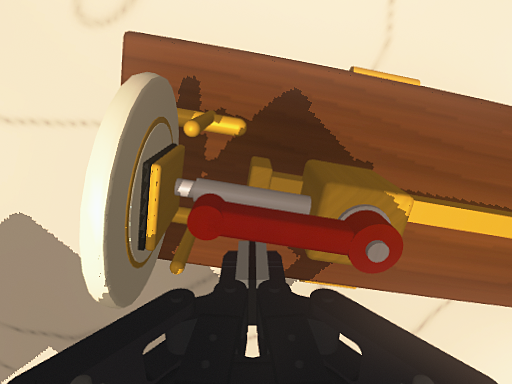

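View pics/s17.png

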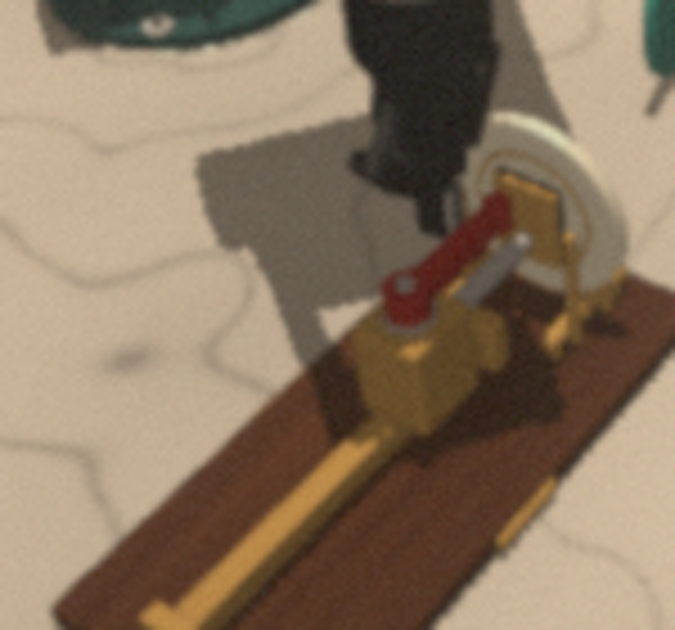

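The lever snapped away from the fingers and contact force is 0. I'll back off to the side (−x), go up, and verify.

>>> jog_arm(moves=[{"wx": 0, "wy": 0, "wz": 0, "tx": 0, "ty": -0.3, "tz": 0.1, "claw": 0}, {"wx": 0, "wy": 0, "wz": 0, "tx": -0.3, "ty": -0.7, "tz": 0.2, "claw": 0}, {"wx": 0, "wy": 0, "wz": 0, "tx": -1.2, "ty": -0.8, "tz": 0.2, "claw": 0}, {"wx": 0, "wy": 0, "wz": 0, "tx": -2.3, "ty": -0.8, "tz": 0.2, "claw": 0}, {"wx": 0, "wy": 0, "wz": 0, "tx": -3.5, "ty": -0.8, "tz": 0.2, "claw": 0}])

```text
clock: 14.98
tool_pos: [0.472, -0.1331, 0.2086]
tool_rot: [0.596, 0.378, 0.596, -0.384]
contact_force: [1.2, -0.0, -0.7]
opening: -0.001
```

>>> jog_arm(moves=[{"wx": 0, "wy": 0, "wz": 0, "tx": -0.3, "ty": 0, "tz": 2, "claw": 0}, {"wx": 0, "wy": 0, "wz": 0, "tx": -0.3, "ty": 0, "tz": 3, "claw": 0}, {"wx": 0, "wy": 0, "wz": 0, "tx": -0.3, "ty": 0, "tz": 4, "claw": 0}, {"wx": 0, "wy": 0, "wz": 0, "tx": -0.3, "ty": 0, "tz": 4, "claw": 0}, {"wx": 0, "wy": 0, "wz": 0, "tx": -0.3, "ty": 0, "tz": 4, "claw": 0}])

```text
clock: 15.4
tool_pos: [0.5215, -0.2442, 0.2184]
tool_rot: [0.595, 0.379, 0.596, -0.384]
contact_force: [-0.2, 0.1, -0.9]
opening: 0.004
```

```bash
python3 - <<'E'
from arc import *
W={n:bot.capture(n) for n in ("wrist","scene","side")}
pickle.dump(W,open("C3.pkl","wb"))
save("w18",W["wrist"]);save("s18",W["scene"],(100,180,250,320),4.5);save("d18",W["side"],(235,80,335,190),5.4);save("s18f",W["scene"],None,1.5)
s=bot.get_state();print(s["contact_force"],s["tool_pos"],s["clock"])
E
```

```text
[ 0.40620832  0.01672041 -0.16644757] [ 0.52059805 -0.24105846  0.21782246] 15.55
```

View pics/w18.png

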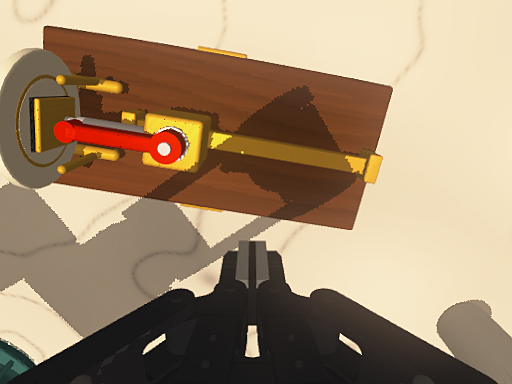

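View pics/s18.png

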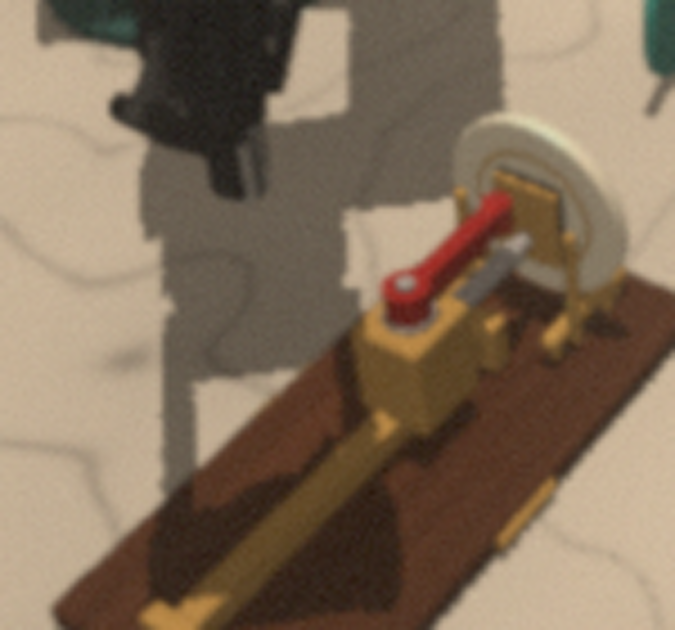

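View pics/d18.png

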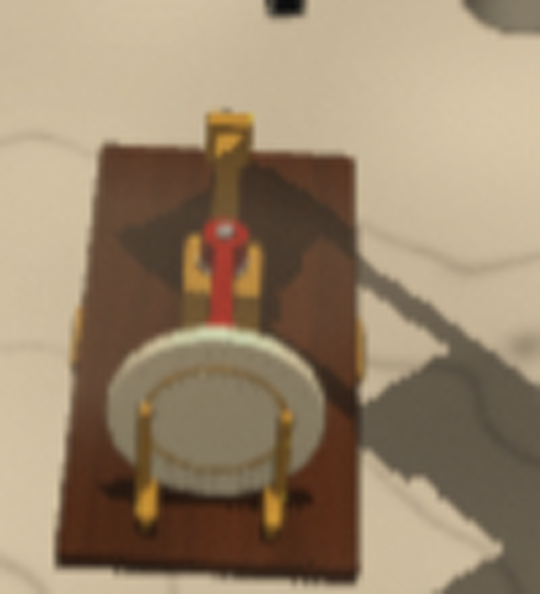

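View pics/s18f.png

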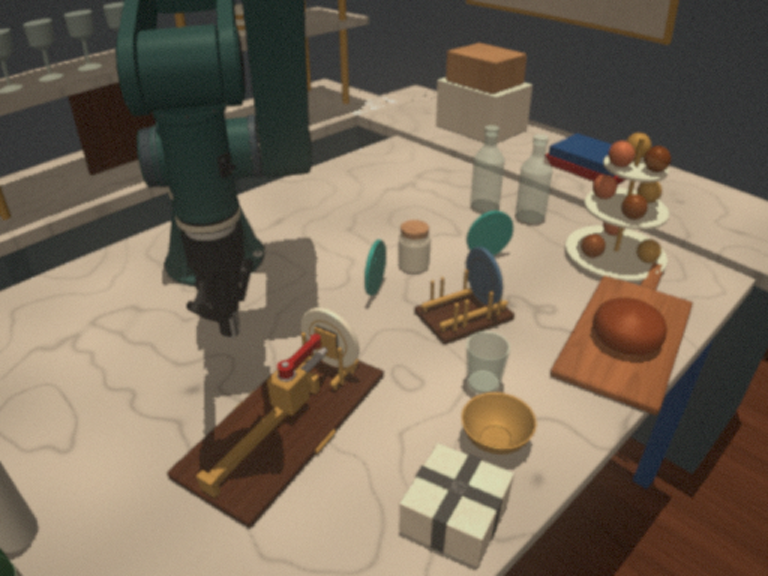

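Everything reads shut and upright. One quick numeric check of lever angle, slide and plate pose.

```bash
python3 - <<'E'
from arc import *
W=pickle.load(open("C3.pkl","rb"))
S=lambda o,k,x:o+(x+.5)/k-.5
b=loc(onz(W["wrist"],[[164,149]],.117)[0]);e=loc(onz(W["wrist"],[[65,131]],.115)[0])
print("wrist bolt",b.round(4),"end",e.round(4),"ang",np.degrees(np.arctan2(*(e-b)[::-1])).round(1))
b=loc(onz(W["scene"],[[S(100,4.5,404),S(180,4.5,284)]],.117)[0]);e=loc(onz(W["scene"],[[S(100,4.5,498),S(180,4.5,206)]],.115)[0])
print("scene bolt",b.round(4),"end",e.round(4),"ang",np.degrees(np.arctan2(*(e-b)[::-1])).round(1))
ob=np.array([S(100,4.5,454),S(180,4.5,112),S(100,4.5,627),S(180,4.5,300),S(235,5.4,106),S(80,5.4,326),S(235,5.4,326),S(80,5.4,497)])
def f(p):
    r=[]
    for n in("scene","side"):
        u=proj(W[n],disc(p,p[3]));r+=[*u.min(0),*u.max(0)]
    return np.array(r)-ob
r=least_squares(f,[.497,-.06,.086,.2663]);print("plate",loc(r.x).round(4),r.x[2].round(4),"yaw rel deg",np.degrees(r.x[3]-RK[2]).round(1),r.fun.round(1))
E
```

```text
wrist bolt [-0.0005  0.0229] end [0.001  0.1024] ang 89.0
scene bolt [-0.0016  0.0224] end [0.0021 0.1008] ang 87.3
plate [-0.0005  0.1405] 0.0836 yaw rel deg -4.2 [ 0.2  0.4  0.  -0.3 -0.  -0.2  0.2  0. ]
```

```bash
python3 -c "
from cell import bot
print(bot.job_done()); print(bot.get_state()['clock'])"
```

```text
the job is handed in; nothing more can be done
None
the job is handed in; nothing more can be done
```

The white plate stands in the carrier slot, clamped by the fence with the red lever shut. I handed the job in at about 15.6 s; no verdict is reported.

**What I did:**
1. I gripped the white plate from above in the side stand, lowered it into the slot and let go.
2. With closed fingers behind the lever, I slid the fence up until the pad pressed the plate back against the end tines.
3. I swung the lever round its arc until it snapped shut, then backed the arm clear.

**Last checks:**

| Item | Measured from the pictures | Required |
|---|---|---|
| Plate centre in the carrier frame | x −0.5 mm, y 140.5 mm, z 84 mm | x ±12, y 137 to 146, z 78 to 94 |
| Lever direction (+y is 90°) | 89.0° in the wrist view, 87.3° in the scene view, so fully shut at about 1.75 rad | over 1.6 rad |
| Fence slide | about 107.5 mm, so the pad is pressed back about 6.5 mm | pad over 1.5 mm |
| Contact force on the tool | about 0 N | robot touching nothing |

In the final scene picture the dark plate, tumbler and jar appear where they started; I did not measure them.

**Weaker points:**
- **Plate squareness:** the rough fit put the plate 4.2° (0.07 rad) off square, inside the 0.12 rad limit. The same method was about 2° off on the plate in the stand, so I took this as measurement scatter.
- **Seating force:** lowering the plate into the slot briefly peaked at about 25 N, below the 40 N limit, and I backed off before releasing.
- **Rejected call:** the first move call was refused. It gave only some of the keys in each row; calls with every key filled in were accepted.

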